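Brush out the bore of a cup casting

TASK

Take the long red-handled bore brush from its leaning green rack, stand it head down in the bore of the grey cup casting on the blue fixture and let go of it, then take it again by the upper part of its handle. Brush the bore with three strokes, each more than halfway up the bore and back down to its floor, then stand the brush head down in the yellow pot and let go. Leave the pot upright in its place, and leave the two rollers and the plug gauge alone.

Things in the scene. Friction and masses are not known exactly. Their poses are not given: they have to be found in the camera images.
- brush: Loose bore brush, 230 mm long, about 0.18 kg, round. Origin: centre of the tip of its head; +z along the brush to the handle end. Rigid brass head z = 0 to 65 mm, 45 mm diameter, first 12 mm tapering to 26 mm at the tip. Bare steel shank z = 65 to 121 mm, 12 mm diameter. Red handle z = 121 to 230 mm, 20 mm diameter. Centre of mass about 80 mm from the tip.
- brush_top (a point): Centre of the handle's end face, 230 mm from the tip. At the start the brush leans in the rack 20 degrees off vertical, handle up and away from the rack's front; the shank is free on all sides, the handle from z = 150 mm up is recessed in a trough, so take the shank first.
- rack: Fixed green brush rack, 0.29 m tall, on a dark plate 170 x 100 x 10 mm; origin under it, z up, -x its front (roughly to the robot). Leans 20 degrees back to +x. Ledge under the brush tip at (-45, 0, 42) mm; cheeks 30 mm high beside the head. Handle trough 37 mm wide, z = 150 to 235 mm of the brush, 8 mm proud of its axis. Spine 60 mm behind the shank. Brush comes out to the front.
- casting: Fixed: grey cast cup clamped on a blue plate 120 x 120 x 12 mm; origin under the plate's centre, z up. The cup is 68 mm across (74 mm at the rim flange), rim 105 mm above the bench; round bore 54 mm across and 85 mm deep (60 mm outside near its foot). Two dark clamp blocks, tops at 58 mm, on its +y and -y sides.
- bore_floor (a point): Centre of the bore's flat floor, 20 mm above the bench; z up.
- bore_mouth (a point): Centre of the bore's mouth, level with the rim, 105 mm above the bench.
- pot: Loose yellow steel pot, 0.9 kg, 82 mm across, 93 mm tall, inside 72 mm across and 85 mm deep; origin at the centre of its underside, z up.
- pot_floor (a point): Centre of the pot's inner floor, 8 mm above its underside; z up.
- roller_a: Bystander: upright dark steel roller 36 mm across, 42 mm tall, loose; origin at the centre of its underside.
- roller_b: Bystander: another such roller.
- plug_gauge: Bystander: bright steel plug gauge standing on its 48 mm wide body, 95 mm tall, loose; origin at the centre of its underside.
Mind the look-alikes: they are no part of the job. There is more than one size of the brush; the job needs the larger.

How it is judged:
By the outcome, as a careful person would: the job done as asked, in the order asked, and still so for the second after the job is handed in, with the robot touching nothing.
It also fails if it takes over 61 s, if anything falls off the work surface, if the arm or the gripper's body presses on something with over 40 N, if the wrist force passes 120 N, or if a joint passes its speed limit or range.

ROBOT

A 6-joint arm with a two-finger parallel gripper is mounted at the origin on the work surface. World frame = base frame: x ahead of the robot, y to its left, z up, the work surface at z = 0. Lengths are in m, angles in rad, forces in N, time in s.
With the tool pointing down it reaches from about 0.325 to 0.85 m from the base axis. Payload 15.5 kg.
Tool frame: the origin (TCP) lies on the centre line of the jaws, within the pads' length; the fingertips stand 14 mm ahead of it and the grasp point (between the pads) lies 5 mm behind it; z points along the fingers, y is the line along which they close (so a half turn about z gives the same grasp; the last joint's range is limited). The gripper opens to 91 mm and grips with 3 to 60 N. Pads are 32 mm wide; open, the fingers measure 118 mm over their backs; the gripper's body (76 mm by 178 mm) begins 60 mm behind the grasp point.
Start: joints at [1.244, 0.494, 1.345, -0, 1.302, -0.096], TCP at [0.144, 0.608, 0.228] pointing down, gripper open.
Joint ranges: [-2.91, 2.91], [-0.82, 2.16], [0.22, 2.67], [-1.22, 4.37], [0.12, 2.79], [-3.08, 3.08]. Speed limits (rad/s): [1.89, 1.89, 2.57, 3.01, 3.01, 3.01].

INTERFACE

Orientations are given as a rotation vector (axis times angle).
In Python, from cell import ctrl gives the robot as it stands. The module is installed in compiled form; this text tells all that it offers.
- The arm moves only by the tool send_rows, never from a script. Its argument "targets" is a list of rows, each a list of 7 numbers: the opening, from 0 (shut) to 1 (fully open), then the shift along the tool's x, y, z in units of 25 mm (1.0 is 25 mm), then the turn, a rotation vector about the tool's x, y, z in units of 0.1 rad (1.0 is 0.1 rad). A call has 1 to 10 rows; each row shifts and turns the commanded pose from where the row before left it, along the tool's axes as they then stand; what a row does not reach is not made up. A row lasts 1/10 s, in which the tool goes at most 50 mm and 8.59 degrees, less where a joint would pass 70% of its speed; a pose out of reach is approached as far as the arm can. A call with a number of a shift or a turn outside -1 to 1 is refused whole. A call with a gripper value outside its range is refused whole. The fingers move at their own pace and stop on an object; "force" is the grip in N (left out, the last holds). Time passes only in rows, so rows that do not move let the fingers close. It gives the time, the measured TCP pose, the force, the opening and the grip force at its end, in the units of the state.
- ctrl.get_state(): the state, without advancing time (a new reading comes with each control period).
- ctrl.capture(name): name is "side" or "top" or "wrist"; returns the picture (400x640x3 uint8, blue, green, red); there is no depth.
- ctrl.camera_model(name): a dict with "intrinsics" (3x3 intrinsics, pixels), "R" (3x3) and "t" (3): a world point X has camera coordinates R X + t. Camera axes: x right, y down, z forward; pixel columns grow to the right and rows downward; lengths in m; the calibration is good to about 2 mm. A picture is of the moment at which its call begins: read the wrist's pose just before it. camera_model takes no time and is no camera call; for the wrist camera it gives the pose at the moment of the call.
- ctrl.job_done(): hands the job in; it is judged then, once.
Trained networks look in the newest picture that a camera, given by its name, has taken for a name from the list of things; names that differ only in an ending like _2 or _b are one class to them, and where a whole thing is asked for, a point or a joint stands for the part that bears it (a point fixed in the world has none). Each returns a list of dicts, best first, with "p" (0 to 1); they miss things now and then, are a little off and sometimes report something else, mostly with a low value. They report only what shows in the picture. A call takes as long as a camera call. They do not tell look-alikes from the thing itself.
- ctrl.look_for(camera, target): "at" ([row, column] in pixels, amid what is visible of it).
- ctrl.tip_of(camera, target): "at" ([row, column] in pixels: a listed point, or the origin of a listed thing).
The state is a dict: "time": time; "joints": joint angles; "qd": joint speeds; "effort": joint torques, N m; "eef_pos": TCP position; "eef_rot": TCP orientation; "contact_force": force on the tool from outside, world axes, zero at the start; "torque": the same for the moment, N m; "width": finger opening in m; "finger_force": force on a finger pad.
Only numpy, scipy, OpenCV 4.12 (cv2) and the standard library are available. Lean on these libraries where they do the work, as an engineer would, in place of code of your own. Each camera call takes 0.05 s, during which the arm holds its last target. There are 200 camera calls.

## Working session

There is one attempt and no reset: what is moved stays moved. The work goes in short steps, Python scripts to look and compute and a tool call to move; the robot and the scene stay as the last step left them, time stands still between calls to the robot, and variables do not carry over. Pictures are saved under pics/ and viewed, at most 13 in all, crops included, and the job is handed in when it is done.

Besides the shell and the picture viewer there is one more tool, called after "Emit:" as name(argument=value, ...) on one line, values as JSON. send_rows: Moves the arm, as the interface text tells. Its arguments: {"type":"object","properties":{"targets":{"type":"array","items":{"type":"array","items":{"type":"number","minimum":-1,"maximum":1}}},"force":{"type":"number"}},"required":["targets"]}

```bash
mkdir -p pics; cat > h.py <<'E'
import numpy as np, cv2
from cell import ctrl
from scipy.spatial.transform import Rotation as Ro
def ray(cam,rc):
    m=ctrl.camera_model(cam);K=np.array(m["intrinsics"]);R=np.array(m["R"]);t=np.array(m["t"]).ravel()
    d=R.T@np.linalg.solve(K,[rc[1],rc[0],1.]);return -R.T@t,d/np.linalg.norm(d)
def onz(cam,rc,z):
    o,d=ray(cam,rc);return o+d*(z-o[2])/d[2]
def tri(obs):
    A=np.zeros((3,3));b=np.zeros(3)
    for cam,rc in obs:
        o,d=ray(cam,rc);P=np.eye(3)-np.outer(d,d);A+=P;b+=P@o
    x=np.linalg.solve(A,b);res=[np.linalg.norm((np.eye(3)-np.outer(d,d))@(x-o)) for o,d in [ray(*q) for q in obs]]
    return x,res
def proj(cam,X):
    m=ctrl.camera_model(cam);p=np.array(m["R"])@X+np.array(m["t"]).ravel();p=np.array(m["intrinsics"])@p;return p[[1,0]]/p[2]
E
python3 - <<'E'
from h import *
for c in ["side","top"]:
    im=ctrl.capture(c);cv2.imwrite(f"pics/{c}0.png",im)
    o,d=ray(c,[200,320]);print(c,o.round(3),d.round(3))
    for n in ["brush","brush_top","rack","casting","bore_mouth","pot","roller_a","plug_gauge"]:
        print(n,[(np.round(r["at"]).astype(int).tolist(),round(r["p"],2)) for r in ctrl.look_for(c,n)][:4],[(np.round(r["at"]).astype(int).tolist(),round(r["p"],2)) for r in ctrl.tip_of(c,n)][:4])
print(ctrl.get_state())
E
```

```text
side [ 0.176 -0.755  0.744] [ 0.352  0.745 -0.567]
brush [([187, 278], 0.87), ([208, 215], 0.76)] [([208, 271], 0.64), ([213, 224], 0.52)]
brush_top [([191, 276], 0.89), ([206, 215], 0.68), ([199, 290], 0.65)] [([200, 183], 0.86), ([127, 287], 0.62)]
rack [([197, 293], 0.83)] [([213, 283], 0.66)]
casting [([326, 380], 0.63)] [([332, 378], 0.66), ([227, 373], 0.38), ([299, 385], 0.37)]
bore_mouth [([330, 383], 0.85)] [([299, 387], 0.68)]
pot [([250, 323], 0.76), ([199, 291], 0.67)] [([262, 324], 0.88)]
roller_a [([224, 372], 0.8), ([334, 451], 0.69), ([264, 424], 0.62), ([242, 323], 0.16)] [([340, 448], 0.72), ([228, 370], 0.56)]
plug_gauge [([264, 421], 0.85)] [([328, 381], 0.71), ([274, 421], 0.65)]
top [ 0.393 -0.027  1.108] [ 0.163 -0.002 -0.987]
brush [([225, 213], 0.82), ([297, 187], 0.6), ([210, 315], 0.42)] [([285, 204], 0.89), ([241, 227], 0.69)]
brush_top [([222, 214], 0.64), ([298, 186], 0.58), ([145, 289], 0.55)] [([189, 189], 0.86), ([327, 145], 0.65), ([209, 317], 0.26)]
rack [([208, 218], 0.85), ([208, 314], 0.59)] []
casting [([213, 417], 0.65)] [([213, 420], 0.62)]
bo
[... 274 characters left out ...]
.29)]
{'time': 1.7, 'joints': array([ 1.24347978e+00,  4.93602793e-01,  1.34550723e+00,  3.91564259e-05,
        1.30251890e+00, -9.55115502e-02]), 'qd': array([ 9.58213757e-04,  5.12224326e-04,  3.17864883e-04, -5.07293156e-04,
        1.47566585e-03, -3.27523672e-05]), 'effort': array([-1.43985457e-03, -8.78737879e+01, -3.82219613e+01,  7.07301102e-02,
        4.45471157e-02,  8.38009964e-05]), 'eef_pos': array([0.14357295, 0.60827771, 0.22791077]), 'eef_rot': array([-3.63314805e-01, -3.12046903e+00,  4.32677254e-05]), 'contact_force': array([ 0.41616507, -0.21283623, -0.1273705 ]), 'torque': array([-0.00244823, -0.04008616, -0.05682685]), 'finger_force': 0.0, 'width': 0.09100042008534107}
```

View pics/side0.png

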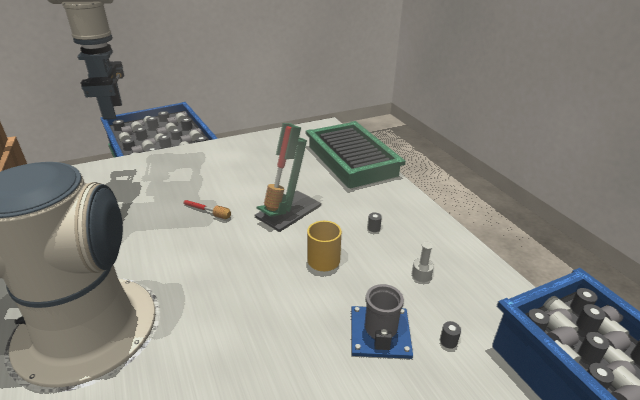

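View pics/top0.png

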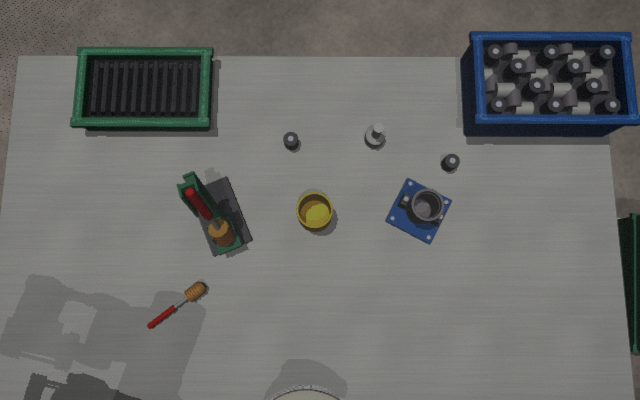

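The larger brush is the one in the rack: side pixels (127..205, 287..273), top-view handle end (190,188), head (235,220). The small lying brush, side (208,215) and top (303,180), is the look-alike. The casting is at side (330,382), the pot at side (247,323). Next I check the choice in a close crop and measure.

```bash
python3 - <<'E'
from h import *
S=cv2.imread("pics/side0.png");T=cv2.imread("pics/top0.png")
a=cv2.resize(S[110:240,230:340],None,fx=4,fy=4,interpolation=cv2.INTER_CUBIC)
b=cv2.resize(T[165:265,165:265],None,fx=3.5,fy=3.5,interpolation=cv2.INTER_CUBIC)
h=max(a.shape[0],b.shape[0]);p=lambda i:cv2.copyMakeBorder(i,0,h-i.shape[0],0,0,cv2.BORDER_CONSTANT)
cv2.imwrite("pics/crop1.png",np.hstack([p(a),p(b)]))
x,r=tri([("side",[127,287]),("top",[189,189])]);print("top",x.round(3),np.round(r,4))
x,r=tri([("side",[213,283]),("top",[211,220])])
# red handle, pot, blue plate segmentation
def seg(im,lo,hi,box):
    m=np.zeros(im.shape[:2],np.uint8);r0,r1,c0,c1=box
    hsv=cv2.cvtColor(im,cv2.COLOR_BGR2HSV);m[r0:r1,c0:c1]=cv2.inRange(hsv,lo,hi)[r0:r1,c0:c1];return m
for nm,im,bx in [("side",S,(110,210,255,310)),("top",T,(165,250,165,260))]:
    for cn,lo,hi in [("red",(0,150,60),(6,255,255)),("head",(8,100,60),(20,255,255))]:
        m=seg(im,lo,hi,bx);pt=cv2.findNonZero(m)
        if pt is not None: print(nm,cn,len(pt),cv2.minAreaRect(pt))
for nm,im,bx in [("side",S,(290,370,340,420)),("top",T,(170,250,380,460))]:
    m=seg(im,(100,130,40),(125,255,255),bx);pt=cv2.findNonZero(m);box=cv2.boxPoints(cv2.minAreaRect(pt));print(nm,"plate",len(pt),box.round(1).tolist())
    print([onz(nm,[q[1],q[0]],.012).round(3).tolist() for q in box],onz(nm,box.mean(0)[::-1],.012).round(3))
for nm,im,bx in [("side",S,(215,275,300,350)),("top",T,(185,240,290,340))]:
    m=seg(im,(15,100,60),(35,255,255),bx);pt=cv2.findNonZero(m);print(nm,"pot",len(pt),cv2.boundingRect(pt))
E
```

```text
top [0.547 0.22  0.255] [0.0061 0.0061]
side red 2 ((289.5, 127.0), (1.0, 0.0), 180.0)
side head 290 ((272.1500244140625, 197.0500030517578), (15.495161056518555, 25.298221588134766), 18.434947967529297)
top red 223 ((198.34149169921875, 203.42684936523438), (37.01318359375, 8.745731353759766), 51.34019088745117)
top head 395 ((221.23074340820312, 232.8461151123047), (27.180309295654297, 20.523906707763672), 56.3099365234375)
side plate 1485 [[352.0, 307.0], [412.0, 307.0], [412.0, 357.0], [352.0, 357.0]]
[[0.522, -0.192, 0.012], [0.64, -0.246, 0.012], [0.567, -0.351, 0.012], [0.462, -0.303, 0.012]] [ 0.546 -0.276  0.012]
top plate 942 [[385.3999938964844, 221.1999969482422], [407.0, 178.0], [451.0, 200.0], [429.3999938964844, 243.1999969482422]]
[[0.523, -0.186, 0.012], [0.628, -0.24, 0.012], [0.575, -0.345, 0.012], [0.471, -0.289, 0.012]] [ 0.548 -0.265  0.012]
side pot 1502 (307, 221, 34, 50)
top pot 1019 (296, 192, 37, 40)
```

View pics/crop1.png

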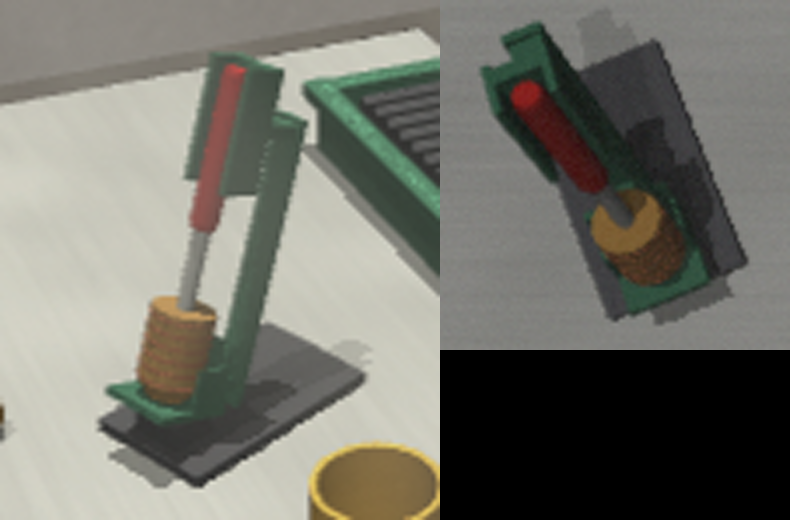

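The crop shows the thick-headed brush in the green rack: handle end at side (127.5,288.5) and top (192,190), head top at side (187,275.5) and top (229,218). I'm fitting its pose and the rack's.

```bash
cat >> h.py <<'E'
def ax(yaw,t=np.radians(20)): return np.array([np.sin(t)*np.cos(yaw),np.sin(t)*np.sin(yaw),np.cos(t)])
E
python3 - <<'E'
from h import *
from scipy.optimize import least_squares
B=[("side",(127.5,288.5),.23),("side",(167,281.2),.121),("side",(187,275.5),.065),("top",(192,190),.23),("top",(217.9,209.9),.121),("top",(229.3,217.9),.065)]
def f(p): 
    return np.concatenate([proj(c,np.array(p[:3])+s*ax(p[3]))-np.array(q) for c,q,s in B])
s=least_squares(f,[.45,.17,.042,.7]);print("brush tip,yaw",s.x.round(4),"res",s.fun.round(1).tolist());p=s.x
print("top",(p[:3]+.23*ax(p[3])).round(4))
# two-angle free fit
g=lambda q: np.concatenate([proj(c,np.array(q[:3])+s*ax(q[3],q[4]))-np.array(w) for c,w,s in B])
s2=least_squares(g,[*p,.35]);print(s2.x.round(4),s2.cost)
C=[("top",(176.4,226.4),(85,-50)),("top",(240.1,252.1),(-85,-50)),("top",(256.4,214.1),(-85,50)),("side",(204.2,321.2),(85,-50)),("side",(217,255),(-85,50)),("side",(231,280),(-85,-50))]
def k(p):
    c,s_=np.cos(p[2]),np.sin(p[2]);return np.concatenate([proj(n,np.array([p[0]+(c*u-s_*v)/1e3,p[1]+(s_*u+c*v)/1e3,.010]))-np.array(q) for n,q,(u,v) in C])
r=least_squares(k,[.47,.2,.5]);print("rack",r.x.round(4),r.fun.round(1).tolist())
c,s_=np.cos(r.x[2]),np.sin(r.x[2]);print("tip by rack",r.x[0]-.045*c,r.x[1]-.045*s_)
# rim circles: template fit by edges: print network tri
for n,z,rc in [("mouth",.105,[("side",(299,385)),("top",(205,428))]),("potorig",0,[("side",(262,324)),("top",(211,314))])]:
    print(n,[onz(c,q,z).round(4).tolist() for c,q in rc])
E
python3 - <<'E'
import cv2,numpy as np
S=cv2.imread("pics/side0.png");T=cv2.imread("pics/top0.png")
f=lambda i,s:cv2.resize(i,None,fx=s,fy=s,interpolation=cv2.INTER_CUBIC)
L=[f(S[280:330,350:420],5),f(T[180:230,400:450],5),f(S[215:275,300:350],5),f(T[185:240,290:340],5)]
out=np.zeros((590,640,3),np.uint8)
for i,(r,c) in zip(L,[(0,0),(0,370),(270,0),(270,370)]): out[r:r+i.shape[0],c:c+i.shape[1]]=i
cv2.imwrite("pics/crop2.png",out)
E
```

```text
brush tip,yaw [0.473  0.1859 0.0396 0.3866] res [-0.3, 0.9, 0.3, -0.9, -0.1, 0.3, 0.8, 0.1, -0.1, -0.4, -0.4, 0.2]
top [0.5458 0.2155 0.2558]
[0.4722 0.1853 0.0399 0.392  0.3562] 1.3675760230859826
rack [0.5331 0.2083 0.4187] [-0.1, 0.7, 0.2, 1.7, 0.9, 0.6, -2.0, 0.4, -2.5, -0.6, -1.7, -0.2]
tip by rack 0.49195826797900916 0.19002769095649658
mouth [[0.5451, -0.272, 0.105], [0.5478, -0.2665, 0.105]]
potorig [[0.5333, -0.026, -0.0], [0.5481, -0.0148, 0.0]]
```

View pics/crop2.png

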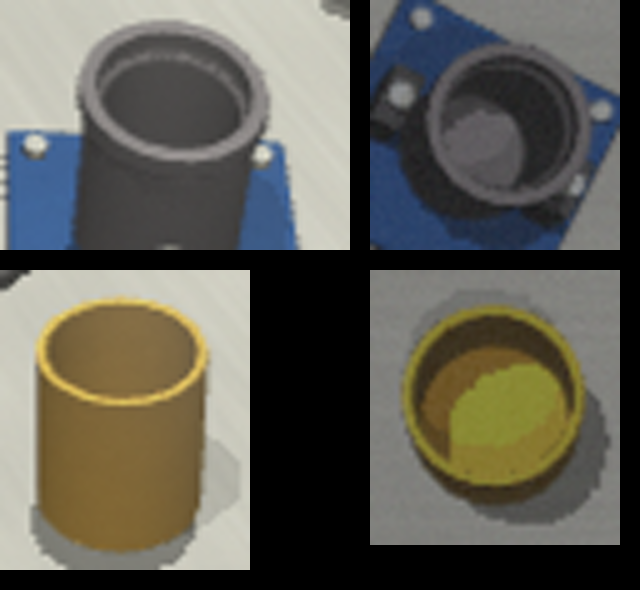

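Rim centres: casting at side (298,384.6) and top (204.9,427.5); pot at side (231.3,324.4) and top (210.3,314.6). Now I write a row planner and work out the first move.

```bash
cat >> h.py <<'E'
def toolR(az,pitch,flip=1):
    "tool z at azimuth az, pitched down by pitch (deg) ; tool y horizontal az+90*flip"
    p=np.radians(pitch);z=np.array([np.cos(p)*np.cos(az),np.cos(p)*np.sin(az),-np.sin(p)]);y=flip*np.array([-np.sin(az),np.cos(az),0]);return np.column_stack([np.cross(y,z),y,z])
def plan(wps,n,grip=1.,start=None):
    "wps: list of (pos,R); n: rows for each"
    s=ctrl.get_state();p=np.array(s["eef_pos"]);R=Ro.from_rotvec(s["eef_rot"]).as_matrix()
    if start: p,R=start
    out=[]
    for (P,Q),k in zip(wps,n):
        for i in range(k,0,-1):
            d=R.T@(P-p)/i;w=Ro.from_matrix(R.T@Q).as_rotvec()/i
            row=np.concatenate([np.round(d/.025,2),np.round(w/.1,2)]);
            if abs(row).max()>1: print("OVER",row)
            row=np.clip(row,-1,1);p=p+R@row[:3]*.025;R=R@Ro.from_rotvec(row[3:]*.1).as_matrix();out.append([grip]+(row+0.).tolist())
    for i in range(0,len(out),10): print("["+",".join("["+",".join(f"{v:g}" for v in r)+"]" for r in out[i:i+10])+"]")
    print("end",p.round(4));return p,R
def log():
    s=ctrl.get_state();open("log.txt","a").write(",".join(map(str,[*s["joints"],*s["eef_pos"],*s["eef_rot"]]))+"\n")
    R=Ro.from_rotvec(s["eef_rot"]).as_matrix();print("t",s["time"],"pos",s["eef_pos"].round(4),"z",R[:,2].round(3),"y",R[:,1].round(3),"q",s["joints"].round(2),"F",s["contact_force"].round(1),"w",round(s["width"],4),"ff",round(s["finger_force"],1));return s
E
python3 - <<'E'
from h import *
log()
m=onz
for n,z,rc in [("mouth",.105,[("side",(298,384.6)),("top",(204.9,427.5))]),("potrim",.093,[("side",(231.3,324.4)),("top",(210.3,314.6))])]:
    print(n,[onz(c,q,z).round(4).tolist() for c,q in rc],tri(rc)[0].round(4))
tip=np.array([.473,.186,.0405]);print("grasp",(tip+.093*ax(.39)).round(4))
plan([(np.array([.40,.17,.32]),toolR(.39,50))],[21])
E
```

```text
t 1.7 pos [0.1436 0.6083 0.2279] z [-0. -0. -1.] y [ 0.23   0.973 -0.   ] q [ 1.24  0.49  1.35  0.    1.3  -0.1 ] F [ 0.4 -0.2 -0.1] w 0.091 ff 0.0
mouth [[0.5458, -0.2694, 0.105], [0.548, -0.2654, 0.105]] [ 0.5484 -0.2663  0.1008]
potrim [[0.5348, -0.0218, 0.093], [0.5366, -0.0171, 0.093]] [ 0.5372 -0.017   0.0887]
grasp [0.5024 0.1981 0.1279]
[[1,-0.67,-0.7,-0.18,-0.1,-0.32,-0.28],[1,-0.65,-0.72,-0.16,-0.1,-0.32,-0.28],[1,-0.64,-0.73,-0.15,-0.1,-0.32,-0.28],[1,-0.62,-0.75,-0.13,-0.1,-0.32,-0.28],[1,-0.6,-0.77,-0.12,-0.1,-0.32,-0.28],[1,-0.59,-0.78,-0.11,-0.1,-0.32,-0.28],[1,-0.57,-0.8,-0.1,-0.1,-0.32,-0.28],[1,-0.55,-0.81,-0.09,-0.11,-0.32,-0.29],[1,-0.53,-0.83,-0.08,-0.1,-0.32,-0.28],[1,-0.51,-0.84,-0.08,-0.11,-0.32,-0.29]]
[[1,-0.48,-0.85,-0.07,-0.1,-0.32,-0.28],[1,-0.46,-0.86,-0.06,-0.11,-0.32,-0.29],[1,-0.44,-0.88,-0.06,-0.1,-0.32,-0.29],[1,-0.41,-0.89,-0.05,-0.1,-0.32,-0.28],[1,-0.39,-0.9,-0.05,-0.11,-0.33,-0.28],[1,-0.37,-0.91,-0.05,-0.11,-0.32,-0.29],[1,-0.34,-0.92,-0.04,-0.1,-0.33,-0.29],[1,-0.32,-0.93,-0.04,-0.1,-0.32,-0.28],[1,-0.29,-0.94,-0.05,-0.11,-0.33,-0.28],[1,-0.27,-0.94,-0.04,-0.1,-0.32,-0.29]]
[[1,-0.24,-0.95,-0.05,-0.11,-0.33,-0.28]]
end [0.4    0.1699 0.32  ]
```

Emit:
send_rows(targets=[[1,-0.67,-0.7,-0.18,-0.1,-0.32,-0.28],[1,-0.65,-0.72,-0.16,-0.1,-0.32,-0.28],[1,-0.64,-0.73,-0.15,-0.1,-0.32,-0.28],[1,-0.62,-0.75,-0.13,-0.1,-0.32,-0.28],[1,-0.6,-0.77,-0.12,-0.1,-0.32,-0.28],[1,-0.59,-0.78,-0.11,-0.1,-0.32,-0.28],[1,-0.57,-0.8,-0.1,-0.1,-0.32,-0.28],[1,-0.55,-0.81,-0.09,-0.11,-0.32,-0.29],[1,-0.53,-0.83,-0.08,-0.1,-0.32,-0.28],[1,-0.51,-0.84,-0.08,-0.11,-0.32,-0.29]])

```text
time: 2.7
eef_pos: [0.2663, 0.3985, 0.272]
eef_rot: [-0.077, 2.809, 0.091]
contact_force: [-0.6, 0.1, 0.9]
width: 0.0915
finger_force: 0.0
```

```bash
python3 -c "
from h import *
log()"
```

```text
t 2.7 pos [0.2663 0.3985 0.272 ] z [ 0.322  0.072 -0.944] y [-0.063  0.997  0.054] q [ 1.03  0.15  1.81 -0.29  0.97 -0.46] F [-0.6  0.1  0.9] w 0.0915 ff 0.0
```

Emit:
send_rows(targets=[[1,-0.48,-0.85,-0.07,-0.1,-0.32,-0.28],[1,-0.46,-0.86,-0.06,-0.11,-0.32,-0.29],[1,-0.44,-0.88,-0.06,-0.1,-0.32,-0.29],[1,-0.41,-0.89,-0.05,-0.1,-0.32,-0.28],[1,-0.39,-0.9,-0.05,-0.11,-0.33,-0.28],[1,-0.37,-0.91,-0.05,-0.11,-0.32,-0.29],[1,-0.34,-0.92,-0.04,-0.1,-0.33,-0.29],[1,-0.32,-0.93,-0.04,-0.1,-0.32,-0.28],[1,-0.29,-0.94,-0.05,-0.11,-0.33,-0.28],[1,-0.27,-0.94,-0.04,-0.1,-0.32,-0.29]])

```text
time: 3.7
eef_pos: [0.3837, 0.1971, 0.314]
eef_rot: [-0.433, 2.457, 0.165]
contact_force: [0.6, 0.9, -0.0]
width: 0.0913
finger_force: 0.0
```

```bash
python3 - <<'E'
from h import *
from scipy.optimize import least_squares
log()
open("kin.py","w").write('''from h import *
def fk(q,k):
    a1,d,d1,a2,ex,L,L6=k
    Y=lambda a:Ro.from_euler("y",a);Z=lambda a:Ro.from_euler("z",a)
    R=Z(q[0]);p=R.apply([a1,d,d1]);R=R*Y(q[1]);p=p+R.apply([0,0,a2]);R=R*Y(q[2]);p=p+R.apply([ex,0,L]);R=R*Z(q[3])*Y(q[4]);p=p+R.apply([0,0,L6]);return p,R*Z(q[5])
''')
from kin import fk
D=np.loadtxt("log.txt",delimiter=",")
f=lambda k:np.concatenate([fk(r[:6],k)[0]-r[6:9] for r in D])
s=least_squares(f,[0,.06,.4,.45,0,.4,.25]);print(s.x.round(4),abs(s.fun).max())
for r in D: 
    z=fk(r[:6],s.x)[1].as_matrix();print(z[:,2].round(3),z[:,1].round(3),Ro.from_rotvec(r[9:]).as_matrix()[:,1:].T.round(3).tolist())
E
```

```text
t 3.7 pos [0.3837 0.1971 0.314 ] z [ 0.567  0.221 -0.793] y [-0.346  0.938  0.013] q [ 0.3  -0.14  2.13  0.09  0.5  -1.68] F [ 0.6  0.9 -0. ] w 0.0913 ff 0.0
[-0.      0.0596  0.2566  0.5968  0.1179  0.3844  0.3387] 1.1323425530562758e-09
[-0. -0. -1.] [-0.973  0.23   0.   ] [[0.23, 0.973, -0.0], [-0.0, -0.0, -1.0]]
[ 0.322  0.072 -0.944] [-0.945 -0.042 -0.325] [[-0.063, 0.997, 0.054], [0.322, 0.072, -0.944]]
[ 0.567  0.221 -0.793] [-0.747 -0.267 -0.609] [[-0.346, 0.938, 0.013], [0.567, 0.221, -0.793]]
```

```bash
cat >> kin.py <<'E'
from scipy.optimize import least_squares
K=[0,.0596,.2566,.5968,.1179,.3844,.3387]
lo=np.array([-2.91,-.82,.22,-1.22,.12,-3.08]);hi=np.array([2.91,2.16,2.67,4.37,2.79,3.08])
def ik(P,R,q0=None):
    q0=np.array(ctrl.get_state()["joints"] if q0 is None else q0)
    def f(q):
        p,r=fk(q,K);r=r*Ro.from_euler("z",np.pi/2);return np.concatenate([(p-P)*5,(r.inv()*Ro.from_matrix(R)).as_rotvec()])
    s=least_squares(f,np.clip(q0,lo+1e-3,hi-1e-3),bounds=(lo,hi));return s.x,np.linalg.norm(s.fun)
E
python3 - <<'E'
from kin import *
tip=np.array([.473,.186,.0405]);a=ax(.39)
print("grasp, by th and back-off")
for th in [0,15,30,40]:
    R=toolR(.39,20+th);g=tip+.093*a
    for b in [.1,0]:
        q,e=ik(g+R[:,2]*(.005-b),R);print(th,b,q.round(2),round(e,4))
print("casting")
M=np.array([.547,-.267])
q0=[-.5,-.1,2.1,0,.5,-1.5]
for az in [-.6,-.45,-.3,0,.4]:
  for th in [15,30,40]:
    R=toolR(az,th);r=[]
    for z in [.123,.123+.1]:
        q,e=ik(np.array([*M,z])+R[:,2]*.005,R,q0);r+=[q.round(2).tolist(),round(e,4)]
    print(az,th,*r)
E
```

```text
grasp, by th and back-off
0 0.1 [ 0.16  0.15  2.31  1.37  0.12 -3.08] 0.6059
0 0 [ 0.2   0.37  2.12  1.39  0.12 -3.08] 0.6194
15 0.1 [ 0.16  0.17  2.29  1.35  0.12 -3.08] 0.3196
15 0 [ 0.2   0.39  2.13  1.37  0.12 -3.08] 0.376
30 0.1 [ 0.15  0.19  2.27  1.32  0.15 -3.08] 0.0389
30 0 [ 0.19  0.42  2.13  1.35  0.12 -3.08] 0.1329
40 0.1 [ 0.18  0.18  2.11  0.3   0.36 -2.04] 0.0
40 0 [ 0.21  0.43  2.11  0.79  0.13 -2.52] 0.0
casting
-0.6 15 [-0.48, 0.46, 1.98, -1.22, 0.12, -0.25] 0.67 [-0.49, 0.29, 2.01, -1.22, 0.12, -0.27] 0.5244
-0.6 30 [-0.49, 0.48, 1.98, -1.22, 0.12, -0.25] 0.4242 [-0.49, 0.31, 2.01, -1.22, 0.12, -0.27] 0.2791
-0.6 40 [-0.49, 0.49, 1.99, -1.22, 0.12, -0.25] 0.2616 [-0.49, 0.32, 2.02, -1.22, 0.12, -0.27] 0.1184
-0.45 15 [-0.61, 0.45, 2.0, 1.42, 0.12, -3.08] 0.6629 [-0.61, 0.28, 2.03, 1.43, 0.12, -3.08] 0.5155
-0.45 30 [-0.61, 0.47, 2.01, 1.4, 0.12, -3.08] 0.4169 [-0.62, 0.3, 2.04, 1.41, 0.12, -3.08] 0.27
-0.45 40 [-0.62, 0.48, 2.01, 1.39, 0.12, -3.08] 0.2533 [-0.62, 0.32, 2.04, 1.4, 0.12, -3.08] 0.1063
-0.3 15 [-0.64, 0.45, 1.99, 1.32, 0.19, -3.08] 0.6724 [-0.67, 0.28, 2.02, 1.33, 0.24, -3.08] 0.5292
-0.3 30 [-0.65, 0.47, 1.99, 1.28, 0.2, -3.08] 0.4271 [-0.68, 0.3, 2.02, 1.28, 0.25, -3.08] 0.2858
-0.3 40 [-0.65, 0.48, 2.0, 1.25, 0.2, -3.08] 0.2636 [-0.69, 0.32, 2.02, 1.25, 0.27, -3.08] 0.1235
0 15 [-0.77, 0.48, 1.91, 1.09, 0.51, -3.08] 0.7064 [-0.82, 0.32, 1.92, 1.12, 0.59, -3.08] 0.5749
0 30 [-0.76, 0.49, 1.91, 1.02, 0.48, -3.08] 0.4671 [-0.81, 0.33, 1.92, 1.04, 0.58, -3.08] 0.3401
0 40 [-0.75, 0.5, 1.91, 0.98, 0.47, -3.08] 0.3071 [-0.8, 0.34, 1.91, 0.99, 0.58, -3.08] 0.1832
0.4 15 [-0.88, 0.59, 1.69, 0.89, 0.97, -3.08] 0.7665 [-0.93, 0.44, 1.7, 0.94, 1.07, -3.08] 0.652
0.4 30 [-0.83, 0.56, 1.71, 0.78, 0.87, -3.08] 0.5513 [-0.88, 0.42, 1.7, 0.82, 1.0, -3.08] 0.4452
0.4 40 [-0.8, 0.55, 1.72, 0.71, 0.83, -3.08] 0.4049 [-0.85, 0.41, 1.7, 0.74, 0.97, -3.08] 0.3052
```

```bash
cat >> kin.py <<'E'
def ikm(P,R):
    best=(None,9)
    for q4 in (-.6,.8,2.2,3.6):
        for q6 in (-1.5,0,1.5):
            s=ik(P,R,[np.arctan2(P[1],P[0]),.3,1.8,q4,.8,q6])
            if s[1]<best[1]: best=s
            if best[1]<1e-3: return best
    return best
def rackR(phi,th,fl,yaw=.39):
    a=ax(yaw);e2=np.array([-np.sin(yaw),np.cos(yaw),0]);e1=np.cross(e2,a)
    if e1@[np.cos(yaw),np.sin(yaw),0]<0:e1=-e1
    c,s=np.cos(phi),np.sin(phi);u=c*e1+s*e2;z=np.cos(th)*u-np.sin(th)*a;y=fl*(-s*e1+c*e2);return np.column_stack([np.cross(y,z),y,z])
E
cat > scan.py <<'E'
from kin import *
tip=np.array([.473,.186,.0405]);a=ax(.39);g=tip+.094*a;d=np.radians
def go(j):
    k,ph,th,fl=j
    R=rackR(d(ph),d(th),fl) if k=="rack" else toolR(d(ph),th,fl)
    P=(g if k=="rack" else np.array([.547,-.267,.124]))+R[:,2]*.005
    q,e=ikm(P,R);return k,ph,th,fl,q.round(2).tolist(),round(e,3)
from multiprocessing import Pool
J=[("rack",p,t,f) for p in (-90,-60,-45,45,60,90) for t in (0,20,35) for f in (1,-1)]+[("cast",p,t,f) for p in range(-180,180,30) for t in (0,20,35) for f in (1,-1)]
with Pool() as p:
    for r in p.imap(go,J):
        if r[5]<.01: print(*r)
E
time OMP_NUM_THREADS=1 timeout 300 python3 scan.py
```

```text
rack -90 0 1 [0.84, 1.11, 1.5, -1.18, 1.79, 0.74] 0.0
rack -90 0 -1 [0.84, 1.11, 1.5, -1.18, 1.79, -2.41] 0.0
rack -90 20 1 [0.78, 0.95, 1.47, -0.97, 1.64, 0.59] 0.0
rack -90 20 -1 [0.78, 0.95, 1.47, -0.97, 1.64, -2.55] 0.0
rack -90 35 1 [0.71, 0.85, 1.44, -0.8, 1.55, 0.46] 0.0
rack -90 35 -1 [0.71, 0.85, 1.44, -0.8, 1.55, -2.68] 0.0
rack -60 35 1 [0.72, 0.67, 1.78, -0.99, 1.06, 0.33] 0.0
rack -60 35 -1 [0.72, 0.67, 1.78, -0.99, 1.06, -2.81] 0.0
rack -45 35 1 [0.67, 0.58, 1.93, -1.15, 0.8, 0.29] 0.0
rack -45 35 -1 [0.67, 0.58, 1.93, -1.15, 0.8, -2.85] 0.0
rack 45 0 1 [-0.41, 0.96, 2.12, 1.51, 1.33, 1.9] 0.0
rack 45 0 -1 [-0.41, 0.96, 2.12, 1.51, 1.33, -1.25] 0.0
rack 45 20 1 [-0.3, 0.7, 2.03, 1.28, 1.06, 2.34] 0.0
rack 45 20 -1 [-0.3, 0.7, 2.03, 1.28, 1.06, -0.8] 0.0
rack 45 35 1 [-0.18, 0.59, 1.91, 0.98, 0.95, 2.76] 0.0
rack 45 35 -1 [-0.18, 0.59, 1.91, 0.98, 0.95, -0.38] 0.0
rack 60 0 1 [-0.39, 0.98, 1.9, 1.25, 1.48, 2.13] 0.0
rack 60 0 -1 [-0.39, 0.98, 1.9, 1.25, 1.48, -1.02] 0.0
rack 60 20 1 [-0.3, 0.78, 1.83, 1.05, 1.29, 2.44] 0.0
rack 60 20 -1 [-0.3, 0.78, 1.83, 1.05, 1.29, -0.
[... 3401 characters left out ...]
86, 0.95, 1.12, 0.59, 1.84, 2.21] 0.0
cast 90 35 -1 [-0.86, 0.95, 1.12, 0.59, 1.84, -0.93] 0.0
cast 120 0 1 [-0.73, 1.38, 0.56, 0.75, 2.66, 2.26] 0.0
cast 120 0 -1 [-0.73, 1.38, 0.56, 0.75, 2.66, -0.88] 0.0
cast 120 20 1 [-0.72, 1.2, 0.69, 0.46, 2.4, 2.04] 0.0
cast 120 20 -1 [-0.72, 1.2, 0.69, 0.46, 2.4, -1.1] 0.0
cast 120 35 1 [-0.71, 1.06, 0.84, 0.34, 2.15, 1.96] 0.0
cast 120 35 -1 [-0.71, 1.06, 0.84, 0.34, 2.15, -1.18] 0.0
cast 150 20 1 [-0.54, 1.27, 0.52, -0.03, 2.58, 1.54] 0.0
cast 150 20 -1 [-0.54, 1.27, 0.52, -0.03, 2.58, -1.61] 0.0
cast 150 35 1 [-0.54, 1.11, 0.7, -0.02, 2.29, 1.55] 0.0
cast 150 35 -1 [-0.54, 1.11, 0.7, -0.02, 2.29, -1.6] 0.0
real	0m7.023s
user	0m22.782s
sys	0m0.309s
```

```bash
cat > p1.py <<'E'
from kin import *
d=np.radians
tip=np.array([.473,.186,.0405]);a=ax(.39);g=tip+.095*a;R=rackR(d(60),d(20),-1)
print("g",g.round(4),"z",R[:,2].round(3),"y",R[:,1].round(3),"wrist",(g-R[:,2]*.334).round(3))
s=ctrl.get_state();R0=Ro.from_rotvec(s["eef_rot"]).as_matrix();print("turn",np.linalg.norm(Ro.from_matrix(R0.T@R).as_rotvec()))
B=np.array([.41,.05,.29]);pre=g+R[:,2]*(.005-.1)
for P in (B,pre,g+R[:,2]*.005): 
    q,e=ikm(P,R);print(P.round(4),q.round(2),round(e,4))
E
python3 - <<'E'
from p1 import *
plan([(B,R),(pre,R)],[28,6],grip=.55)
E
```

```text
g [0.5031 0.1984 0.1298] z [-0.009  0.876 -0.482] y [ 0.943 -0.153 -0.296] wrist [ 0.506 -0.094  0.291]
turn 2.663968469799959
[0.41 0.05 0.29] [-0.66  0.45  1.82  0.76  1.67 -0.59] 0.0
[0.5039 0.1151 0.1756] [-0.45  0.7   1.76  0.91  1.44 -0.62] 0.0
[0.503  0.2027 0.1274] [-0.3   0.78  1.83  1.05  1.29 -0.7 ] 0.0
[[0.55,0.05,-0.21,0,-0.09,0.45,0.84],[0.55,0.03,-0.21,0,-0.09,0.45,0.84],[0.55,0.01,-0.22,0,-0.09,0.45,0.84],[0.55,-0.01,-0.22,0,-0.09,0.44,0.84],[0.55,-0.02,-0.21,0,-0.09,0.44,0.84],[0.55,-0.04,-0.21,-0.01,-0.08,0.44,0.84],[0.55,-0.06,-0.21,-0.01,-0.08,0.44,0.84],[0.55,-0.07,-0.2,-0.01,-0.08,0.45,0.84],[0.55,-0.09,-0.2,-0.02,-0.08,0.45,0.84],[0.55,-0.11,-0.19,-0.03,-0.08,0.45,0.83]]
[[0.55,-0.12,-0.18,-0.03,-0.09,0.45,0.83],[0.55,-0.13,-0.17,-0.04,-0.09,0.44,0.84],[0.55,-0.14,-0.15,-0.05,-0.08,0.44,0.84],[0.55,-0.15,-0.14,-0.06,-0.08,0.45,0.83],[0.55,-0.16,-0.13,-0.06,-0.09,0.45,0.83],[0.55,-0.17,-0.11,-0.07,-0.09,0.44,0.84],[0.55,-0.18,-0.1,-0.08,-0.08,0.44,0.84],[0.55,-0.18,-0.08,-0.09,-0.08,0.45,0.83],[0.55,-0.18,-0.07,-0.1,-0.09,0.45,0.83],[0.55,-0.18,-0.05,-0.11,-0.09,0.44,0.84]]
[[0.55,-0.18,-0.03,-0.11,-0.08,0.44,0.83],[0.55,-0.18,-0.02,-0.12,-0.09,0.45,0.84],[0.55,-0.17,0,-0.13,-0.08,0.44,0.83],[0.55,-0.17,0.01,-0.14,-0.09,0.45,0.84],[0.55,-0.16,0.03,-0.15,-0.08,0.44,0.83],[0.55,-0.15,0.04,-0.15,-0.09,0.45,0.84],[0.55,-0.13,0.05,-0.16,-0.08,0.44,0.83],[0.55,-0.13,0.07,-0.16,-0.09,0.45,0.84],[0.55,-0.22,0.75,0.74,0,0,0],[0.55,-0.22,0.75,0.74,0,0,0]]
[[0.55,-0.22,0.75,0.74,0,0,0],[0.55,-0.22,0.75,0.75,0,0,0],[0.55,-0.22,0.75,0.74,0,0,0],[0.55,-0.23,0.75,0.75,0,0,0]]
end [0.5039 0.1151 0.1755]
```

```bash
cat >> kin.py <<'E'
def pose(q):
    p,r=fk(q,K);return p,(r*Ro.from_euler("z",np.pi/2)).as_matrix()
def jwps(q1,n,q0=None):
    q0=np.array(ctrl.get_state()["joints"] if q0 is None else q0)
    w=[pose(q0+(q1-q0)*i/n) for i in range(1,n+1)];print("path",[x[0].round(2).tolist() for x in w][::3]);return w
E
python3 - <<'E'
from p1 import *
qB=ikm(B,R)[0];n=20
plan(jwps(qB,n)+[(pre,R)],[1]*n+[6],grip=.55)
E
```

```text
g [0.5031 0.1984 0.1298] z [-0.009  0.876 -0.482] y [ 0.943 -0.153 -0.296] wrist [ 0.506 -0.094  0.291]
turn 2.663968469799959
[0.41 0.05 0.29] [-0.66  0.45  1.82  0.76  1.67 -0.59] 0.0
[0.5039 0.1151 0.1756] [-0.45  0.7   1.76  0.91  1.44 -0.62] 0.0
[0.503  0.2027 0.1274] [-0.3   0.78  1.83  1.05  1.29 -0.7 ] 0.0
path [[0.38, 0.18, 0.3], [0.38, 0.15, 0.26], [0.37, 0.13, 0.23], [0.37, 0.12, 0.23], [0.37, 0.11, 0.23], [0.39, 0.09, 0.25], [0.4, 0.06, 0.28]]
OVER [ 0.49 -0.52  0.41  0.07  0.69  1.24]
OVER [ 0.41 -0.49  0.39  0.04  0.68  1.49]
OVER [ 0.33 -0.47  0.35  0.02  0.66  1.74]
OVER [ 0.27 -0.43  0.31 -0.01  0.64  2.  ]
OVER [ 0.2  -0.4   0.27 -0.04  0.63  2.26]
OVER [ 0.13 -0.35  0.23 -0.07  0.63  2.52]
OVER [ 0.09 -0.31  0.18 -0.11  0.62  2.77]
OVER [ 0.03 -0.26  0.12 -0.13  0.61  3.01]
OVER [-0.01 -0.21  0.07 -0.17  0.62  3.24]
OVER [-0.04 -0.15  0.   -0.19  0.61  3.45]
OVER [-0.08 -0.1  -0.05 -0.22  0.62  3.64]
OVER [-0.09 -0.05 -0.13 -0.25  0.63  3.8 ]
OVER [-0.1  -0.   -0.19 -0.27  0.63  3.94]
OVER [-0.11  0.05 -0.27 -0.29  0.65  4.04]
OVER [-0.09  0.1  -0.34 -0.3   0.67  4
[... 493 characters left out ...]
13,0.61,1],[0.55,-0.01,-0.21,0.07,-0.17,0.62,1],[0.55,-0.04,-0.15,0,-0.19,0.61,1]]
[[0.55,-0.08,-0.1,-0.05,-0.22,0.62,1],[0.55,-0.09,-0.05,-0.13,-0.25,0.63,1],[0.55,-0.1,0,-0.19,-0.27,0.63,1],[0.55,-0.11,0.05,-0.27,-0.29,0.65,1],[0.55,-0.09,0.1,-0.34,-0.3,0.67,1],[0.55,-0.08,0.15,-0.41,-0.3,0.68,1],[0.55,-0.05,0.17,-0.48,-0.31,0.7,1],[0.55,-0.01,0.21,-0.56,-0.3,0.73,1],[0.55,0.03,0.23,-0.63,-0.29,0.74,1],[0.55,0.08,0.23,-0.71,-0.26,0.77,1]]
[[0.55,-0.43,0.66,0.73,-0.02,0,0.47],[0.55,-0.39,0.68,0.74,-0.02,-0.01,0.47],[0.55,-0.36,0.7,0.74,-0.02,0,0.48],[0.55,-0.33,0.72,0.74,-0.02,-0.01,0.47],[0.55,-0.29,0.73,0.74,-0.01,0,0.48],[0.55,-0.26,0.74,0.74,-0.02,-0.01,0.47]]
end [0.504  0.1152 0.1755]
```

```bash
python3 - <<'E' | tail -8
from p1 import *
qB=ikm(B,R)[0];n=29
plan(jwps(qB,n)+[(pre,R)],[1]*n+[6],grip=.55)
E
```

```text
[0.5039 0.1151 0.1756] [-0.45  0.7   1.76  0.91  1.44 -0.62] 0.0
[0.503  0.2027 0.1274] [-0.3   0.78  1.83  1.05  1.29 -0.7 ] 0.0
path [[0.38, 0.19, 0.3], [0.38, 0.16, 0.27], [0.38, 0.15, 0.25], [0.37, 0.13, 0.24], [0.37, 0.12, 0.23], [0.37, 0.11, 0.23], [0.37, 0.11, 0.23], [0.38, 0.1, 0.24], [0.39, 0.08, 0.26], [0.41, 0.06, 0.28]]
[[0.55,0.34,-0.36,0.29,0.05,0.48,0.85],[0.55,0.29,-0.36,0.28,0.04,0.47,0.86],[0.55,0.25,-0.35,0.26,0.04,0.46,0.86],[0.55,0.21,-0.34,0.25,0.03,0.45,0.87],[0.55,0.17,-0.33,0.23,0.03,0.45,0.87],[0.55,0.14,-0.3,0.21,0.03,0.44,0.87],[0.55,0.1,-0.29,0.19,0.01,0.43,0.87],[0.55,0.08,-0.27,0.16,0.01,0.43,0.87],[0.55,0.04,-0.24,0.15,0,0.43,0.87],[0.55,0.02,-0.22,0.12,0,0.42,0.86]]
[[0.55,-0.01,-0.19,0.09,-0.02,0.43,0.86],[0.55,-0.02,-0.16,0.07,-0.02,0.43,0.86],[0.55,-0.04,-0.14,0.04,-0.03,0.43,0.85],[0.55,-0.06,-0.1,0.01,-0.03,0.43,0.84],[0.55,-0.06,-0.08,-0.02,-0.04,0.44,0.83],[0.55,-0.07,-0.04,-0.05,-0.05,0.45,0.82],[0.55,-0.07,-0.02,-0.08,-0.05,0.45,0.81],[0.55,-0.06,0.01,-0.12,-0.06,0.46,0.79],[0.55,-0.07,0.03,-0.14,-0.06,0.47,0.79],[0.55,-0.05,0.06,-0.18,-0.06,0.47,0.76]]
[[0.55,-0.05,0.08,-0.22,-0.06,0.49,0.76],[0.55,-0.03,0.1,-0.25,-0.06,0.49,0.73],[0.55,-0.02,0.11,-0.28,-0.05,0.5,0.72],[0.55,0,0.13,-0.32,-0.06,0.52,0.7],[0.55,0.03,0.13,-0.35,-0.04,0.52,0.68],[0.55,0.04,0.15,-0.39,-0.05,0.54,0.66],[0.55,0.07,0.14,-0.42,-0.03,0.54,0.63],[0.55,0.09,0.15,-0.46,-0.03,0.55,0.62],[0.55,0.11,0.14,-0.49,-0.01,0.55,0.59],[0.55,-0.22,0.75,0.74,0,0,0]]
[[0.55,-0.22,0.75,0.74,0,0,0],[0.55,-0.22,0.75,0.74,0,0,0],[0.55,-0.22,0.75,0.75,0,0,0],[0.55,-0.22,0.75,0.74,0,0,0],[0.55,-0.23,0.75,0.75,0,0,0]]
end [0.504  0.1151 0.1754]
```

Emit:
send_rows(targets=[[0.55,0.34,-0.36,0.29,0.05,0.48,0.85],[0.55,0.29,-0.36,0.28,0.04,0.47,0.86],[0.55,0.25,-0.35,0.26,0.04,0.46,0.86],[0.55,0.21,-0.34,0.25,0.03,0.45,0.87],[0.55,0.17,-0.33,0.23,0.03,0.45,0.87],[0.55,0.14,-0.3,0.21,0.03,0.44,0.87],[0.55,0.1,-0.29,0.19,0.01,0.43,0.87],[0.55,0.08,-0.27,0.16,0.01,0.43,0.87],[0.55,0.04,-0.24,0.15,0,0.43,0.87],[0.55,0.02,-0.22,0.12,0,0.42,0.86]])

```text
time: 4.7
eef_pos: [0.3738, 0.1327, 0.2346]
eef_rot: [0.718, 2.916, 0.422]
contact_force: [-0.3, 0.3, -0.7]
width: 0.0502
finger_force: 0.0
```

Emit:
send_rows(targets=[[0.55,-0.01,-0.19,0.09,-0.02,0.43,0.86],[0.55,-0.02,-0.16,0.07,-0.02,0.43,0.86],[0.55,-0.04,-0.14,0.04,-0.03,0.43,0.85],[0.55,-0.06,-0.1,0.01,-0.03,0.43,0.84],[0.55,-0.06,-0.08,-0.02,-0.04,0.44,0.83],[0.55,-0.07,-0.04,-0.05,-0.05,0.45,0.82],[0.55,-0.07,-0.02,-0.08,-0.05,0.45,0.81],[0.55,-0.06,0.01,-0.12,-0.06,0.46,0.79],[0.55,-0.07,0.03,-0.14,-0.06,0.47,0.79],[0.55,-0.05,0.06,-0.18,-0.06,0.47,0.76]])

```text
time: 5.7
eef_pos: [0.375, 0.1052, 0.2342]
eef_rot: [-1.563, -2.151, -0.611]
contact_force: [0.3, -0.2, 0.3]
width: 0.05
finger_force: 0.0
```

Emit:
send_rows(targets=[[0.55,-0.05,0.08,-0.22,-0.06,0.49,0.76],[0.55,-0.03,0.1,-0.25,-0.06,0.49,0.73],[0.55,-0.02,0.11,-0.28,-0.05,0.5,0.72],[0.55,0,0.13,-0.32,-0.06,0.52,0.7],[0.55,0.03,0.13,-0.35,-0.04,0.52,0.68],[0.55,0.04,0.15,-0.39,-0.05,0.54,0.66],[0.55,0.07,0.14,-0.42,-0.03,0.54,0.63],[0.55,0.09,0.15,-0.46,-0.03,0.55,0.62],[0.55,0.11,0.14,-0.49,-0.01,0.55,0.59],[0.55,0,0,0,0,0,0]])

```text
time: 6.7
eef_pos: [0.4102, 0.0495, 0.2891]
eef_rot: [-1.762, -1.246, -0.728]
contact_force: [-0.2, 0.7, -0.1]
width: 0.0503
finger_force: 0.0
```

```bash
python3 - <<'E'
from p1 import *
log()
im=ctrl.capture("wrist");cv2.imwrite("pics/w1.png",im)
for n in ["brush","brush_top"]: print(n,[(np.round(r["at"],1),round(r["p"],2)) for r in ctrl.look_for("wrist",n)][:3],[(np.round(r["at"],1),round(r["p"],2)) for r in ctrl.tip_of("wrist",n)][:3])
for s in (0,.065,.095,.121,.23): print(s,proj("wrist",tip+s*a).round(1))
plan([(pre,R)],[6],grip=.55)
E
```

```text
g [0.5031 0.1984 0.1298] z [-0.009  0.876 -0.482] y [ 0.943 -0.153 -0.296] wrist [ 0.506 -0.094  0.291]
turn 0.005019380446404693
[0.41 0.05 0.29] [-0.66  0.45  1.82  0.76  1.67 -0.59] 0.0
[0.5039 0.1151 0.1756] [-0.45  0.7   1.76  0.91  1.44 -0.62] 0.0
[0.503  0.2027 0.1274] [-0.3   0.78  1.83  1.05  1.29 -0.7 ] 0.0
t 6.7 pos [0.4102 0.0495 0.2891] z [-0.008  0.876 -0.481] y [ 0.941 -0.156 -0.3  ] q [-0.66  0.46  1.82  0.76  1.67 -0.58] F [-0.2  0.7 -0.1] w 0.0503 ff 0.0
brush [(array([242.4, 313.4]), 0.85), (array([186.7, 412.6]), 0.63)] [(array([248.7, 394.2]), 0.98), (array([252.5, 327.1]), 0.82)]
brush_top [(array([242.3, 314.5]), 0.97), (array([187.6, 412.2]), 0.85)] [(array([ 95.7, 430. ]), 0.97), (array([218.6, 279.1]), 0.81)]
0 [251.6 396.8]
0.065 [219.6 404. ]
0.095 [202.6 407.9]
0.121 [186.5 411.5]
0.23 [100.8 430.8]
[[0.55,-0.22,0.76,0.73,0,0,0],[0.55,-0.22,0.75,0.73,0,0,0],[0.55,-0.22,0.76,0.73,0,0,0],[0.55,-0.22,0.75,0.73,0,0.01,0],[0.55,-0.22,0.76,0.73,-0.01,0,-0.01],[0.55,-0.21,0.75,0.74,0,0.01,0]]
end [0.5039 0.1153 0.1756]
```

View pics/w1.png

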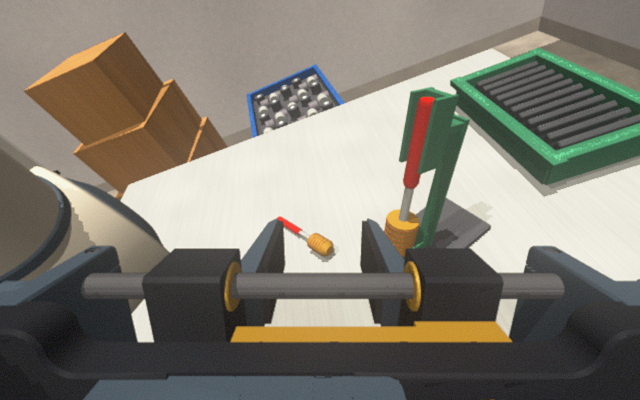

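Wrist view: brush handle end at (98,427), handle foot (186,411), head top (217,403). That is within about 3 px of my prediction, and the brush is about 2 mm higher, as the ledge height says. Approaching.

```bash
sed -i 's/.186,.0405/.186,.0425/' p1.py; python3 - <<'E' | tail -4
from p1 import *
plan([(pre,R),(g+R[:,2]*.005,R)],[6,6],grip=.55)
E
```

```text
[0.503  0.2027 0.1294] [-0.3   0.77  1.83  1.05  1.29 -0.7 ] 0.0
[[0.55,-0.21,0.75,0.72,0,0,0],[0.55,-0.21,0.75,0.73,0,0,0],[0.55,-0.21,0.75,0.72,0,0,0],[0.55,-0.2,0.75,0.73,0,0.01,0],[0.55,-0.21,0.76,0.72,-0.01,0,-0.01],[0.55,-0.21,0.75,0.73,0,0.01,0],[0.55,0,0,0.67,0,0,0],[0.55,0,0,0.67,0,0,0],[0.55,0,0,0.66,0,0,0],[0.55,0,0,0.67,0,0,0]]
[[0.55,0,0,0.66,0,0,0],[0.55,0,0,0.67,0,0,0]]
end [0.5029 0.2028 0.1293]
```

Emit:
send_rows(targets=[[0.55,-0.21,0.75,0.72,0,0,0],[0.55,-0.21,0.75,0.73,0,0,0],[0.55,-0.21,0.75,0.72,0,0,0],[0.55,-0.2,0.75,0.73,0,0.01,0],[0.55,-0.21,0.76,0.72,-0.01,0,-0.01],[0.55,-0.21,0.75,0.73,0,0.01,0],[0.55,0,0,0,0,0,0]])

```text
time: 7.65
eef_pos: [0.5045, 0.1162, 0.1758]
eef_rot: [-1.759, -1.251, -0.727]
contact_force: [-0.7, -0.8, 0.7]
width: 0.0502
finger_force: 0.0
```

```bash
python3 - <<'E' | tail -9
from p1 import *
log()
im=ctrl.capture("wrist");cv2.imwrite("pics/w2.png",im)
for n in ["brush","brush_top"]: print(n,[(np.round(r["at"],1),round(r["p"],2)) for r in ctrl.look_for("wrist",n)][:3],[(np.round(r["at"],1),round(r["p"],2)) for r in ctrl.tip_of("wrist",n)][:3])
for s in (.065,.095,.121,.23): print(s,proj("wrist",tip+s*a).round(1))
plan([(g+R[:,2]*.005,R)],[6],grip=.55)
E
```

```text
t 7.65 pos [0.5045 0.1162 0.1758] z [-0.011  0.877 -0.481] y [ 0.942 -0.151 -0.298] q [-0.45  0.7   1.76  0.91  1.44 -0.62] F [-0.7 -0.8  0.7] w 0.0502 ff 0.0
brush [(array([205.2, 315.6]), 0.8), (array([238.1, 217.5]), 0.55)] [(array([270.8, 322.8]), 0.88)]
brush_top [(array([202.1, 319.3]), 0.8), (array([239.4, 220.7]), 0.8)] [(array([ 38. , 323.5]), 0.68), (array([225.2, 202.6]), 0.64)]
0.065 [228.1 323.3]
0.095 [204.4 323.3]
0.121 [181.1 323.4]
0.23 [ 41.2 323.6]
[[0.55,0,0,0.67,0,0,0],[0.55,0,0,0.67,0,0,0],[0.55,0,0,0.67,0,0,0],[0.55,0,0,0.68,0,0,0],[0.55,0,0,0.67,0,-0.01,0],[0.55,-0.01,0,0.68,0.01,0,-0.01]]
end [0.5029 0.2028 0.1293]
```

View pics/w2.png

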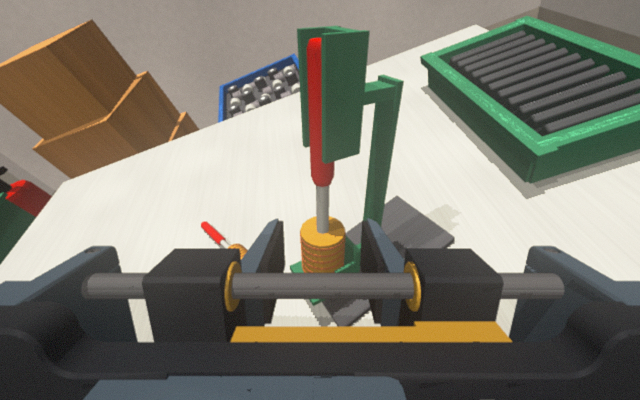

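Head top at (226,322), handle foot (184,322), handle end (40,315): the shank is centred between the fingers. Approach and grip.

Emit:
send_rows(targets=[[0.55,0.02,0,0.67,0,0,0],[0.55,0.02,0,0.67,0,0,0],[0.55,0,0,0.67,0,0,0],[0.55,0,0,0.68,0,0,0],[0.55,0,0,0.67,0,-0.01,0],[0.55,0,0,0.68,0,0,0],[0,0,0,0,0,0,0],[0,0,0,0,0,0,0],[0,0,0,0,0,0,0],[0,0,0,0,0,0,0]], force=40)

```text
time: 8.9
eef_pos: [0.504, 0.2031, 0.1299]
eef_rot: [-1.761, -1.25, -0.729]
contact_force: [-0.7, 0.2, -0.5]
width: 0.0214
finger_force: 0.0
```

```bash
python3 - <<'E' | tail -8
from p1 import *
log()
im=ctrl.capture("wrist");cv2.imwrite("pics/w3.png",im)
s=ctrl.get_state();p0=s["eef_pos"];R0=Ro.from_rotvec(s["eef_rot"]).as_matrix()
e1=rackR(0,0,1)[:,2];print("e1",e1.round(3))
P1=p0-e1*.09+np.array([0,0,.02]);P2=P1+np.array([-.02,-.03,.14])
for P in (P1,P2): q,e=ikm(P,R0);print(P.round(3),q.round(2),round(e,4))
plan([(P1,R0)],[7],grip=0)
E
```

```text
[0.5039 0.1151 0.1776] [-0.45  0.7   1.76  0.91  1.44 -0.62] 0.0
[0.503  0.2027 0.1294] [-0.3   0.77  1.83  1.05  1.29 -0.7 ] 0.0
t 8.9 pos [0.504  0.2031 0.1299] z [-0.008  0.876 -0.482] y [ 0.942 -0.154 -0.297] q [-0.3   0.77  1.83  1.05  1.29 -0.69] F [-0.7  0.2 -0.5] w 0.0214 ff 0.0
e1 [ 0.869  0.357 -0.342]
[0.426 0.171 0.181] [-0.42  0.64  1.99  0.96  1.33 -0.74] 0.0
[0.406 0.141 0.321] [-0.5   0.35  1.89  0.87  1.6  -0.48] 0.0
[[0,0.01,-0.48,-0.3,0,0,0],[0,0.01,-0.48,-0.3,0,0,0],[0,0,-0.48,-0.3,0,0,0],[0,0.01,-0.48,-0.3,0,0,0],[0,0,-0.48,-0.29,0,0,0],[0,0.01,-0.48,-0.3,0,0,0],[0,0,-0.47,-0.29,0,0,0]]
end [0.4258 0.1709 0.1806]
```

Emit:
send_rows(targets=[[0,0,0,0,0,0,0],[0,0,0,0,0,0,0],[0,0,0,0,0,0,0],[0,0,0,0,0,0,0]])

```text
time: 9.35
eef_pos: [0.5038, 0.2034, 0.1298]
eef_rot: [-1.761, -1.25, -0.729]
contact_force: [0.6, -2.8, 2.5]
width: 0.0115
finger_force: 40.0
```

Gripped at 11.5 mm wide, so it is the shank. Extract to the front.

Emit:
send_rows(targets=[[0,0,-0.48,-0.3,0,0,0],[0,0,-0.48,-0.3,0,0,0],[0,0,-0.48,-0.3,0,0,0],[0,0,-0.48,-0.3,0,0,0],[0,0,-0.48,-0.3,0,0,0],[0,0,-0.48,-0.3,0,0,0],[0,0,-0.48,-0.3,0,0,0]], force=60)

```text
time: 10.05
eef_pos: [0.424, 0.1701, 0.1806]
eef_rot: [-1.761, -1.25, -0.729]
contact_force: [0.4, -0.0, -1.6]
width: 0.0108
finger_force: 60.0
```

```bash
python3 - <<'E' | tail -16
from kin import *
log()
im=ctrl.capture("side");cv2.imwrite("pics/s2.png",im)
M=np.array([.547,-.267]);s=ctrl.get_state();p0=s["eef_pos"];R0=Ro.from_rotvec(s["eef_rot"]).as_matrix()
for psi in (30,45,60):
  R=toolR(np.radians(psi),20,-1)
  for z in (.128,.25):
    P=np.array([*M,z])+R[:,2]*.005;q,e=ikm(P,R);print(psi,P.round(3),q.round(2),round(e,4))
R=toolR(np.radians(45),20,-1);H=np.array([*M,.24])+R[:,2]*.005
up=p0+np.array([-.01,-.04,.11])
print("turn",np.linalg.norm(Ro.from_matrix(R0.T@R).as_rotvec()))
plan([(up,R0),(H,R)],[6,20],grip=0)
E
```

```text
t 10.05 pos [0.424  0.1701 0.1806] z [-0.009  0.876 -0.482] y [ 0.942 -0.154 -0.297] q [-0.42  0.64  1.99  0.96  1.33 -0.75] F [ 0.4 -0.  -1.6] w 0.0108 ff 60.0
30 [ 0.551 -0.265  0.126] [-1.11  0.87  1.86  1.37  1.28 -1.14] 0.0
30 [ 0.551 -0.265  0.248] [-1.11  0.63  1.83  1.3   1.34 -0.87] 0.0
45 [ 0.55  -0.264  0.126] [-1.09  0.9   1.65  1.13  1.44 -1.  ] 0.0
45 [ 0.55  -0.264  0.248] [-1.09  0.7   1.62  1.12  1.54 -0.8 ] 0.0
60 [ 0.549 -0.263  0.126] [-1.03  0.95  1.44  0.96  1.63 -0.93] 0.0
60 [ 0.549 -0.263  0.248] [-1.03  0.77  1.41  0.98  1.75 -0.76] 0.0
turn 0.7367177635094943
[[0,0.46,-0.24,-0.59,0,0,0],[0,0.46,-0.24,-0.59,0,0,0],[0,0.46,-0.24,-0.58,0,0,0],[0,0.46,-0.24,-0.59,0,0,0],[0,0.46,-0.24,-0.58,0,0,0],[0,0.46,-0.24,-0.59,0,0,0],[0,-0.35,0.41,-0.64,-0.34,0.13,0],[0,-0.35,0.43,-0.63,-0.34,0.13,0],[0,-0.34,0.46,-0.62,-0.34,0.13,0],[0,-0.33,0.48,-0.61,-0.34,0.13,0]]
[[0,-0.32,0.5,-0.6,-0.34,0.13,0],[0,-0.31,0.52,-0.58,-0.34,0.13,0],[0,-0.31,0.54,-0.57,-0.34,0.14,0],[0,-0.3,0.55,-0.56,-0.35,0.13,0],[0,-0.29,0.57,-0.54,-0.34,0.14,0],[0,-0.28,0.59,-0.52,-0.35,0.13,0],[0,-0.28,0.61,-0.51,-0.34,0.14,0],[0,-0.27,0.63,-0.49,-0.35,0.13,0],[0,-0.27,0.64,-0.47,-0.34,0.14,0],[0,-0.26,0.66,-0.45,-0.35,0.13,0]]
[[0,-0.25,0.68,-0.43,-0.34,0.14,0],[0,-0.25,0.69,-0.41,-0.35,0.13,0],[0,-0.24,0.7,-0.39,-0.34,0.14,0],[0,-0.23,0.72,-0.37,-0.34,0.13,-0.01],[0,-0.23,0.73,-0.35,-0.35,0.14,0],[0,-0.23,0.74,-0.34,-0.34,0.13,-0.01]]
end [ 0.5503 -0.2638  0.2384]
```

View pics/s2.png

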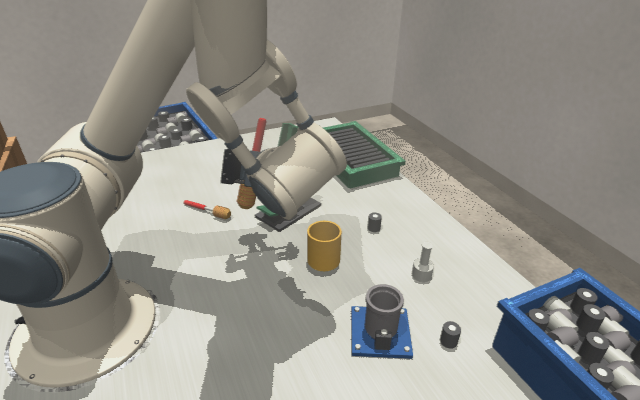

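The brush is out of the rack and held, handle end at side (122,262). Moving to hover over the casting.

Emit:
send_rows(targets=[[0,0.46,-0.24,-0.59,0,0,0],[0,0.46,-0.24,-0.59,0,0,0],[0,0.46,-0.24,-0.58,0,0,0],[0,0.46,-0.24,-0.59,0,0,0],[0,0.46,-0.24,-0.58,0,0,0],[0,0.46,-0.24,-0.59,0,0,0],[0,-0.35,0.41,-0.64,-0.34,0.13,0],[0,-0.35,0.43,-0.63,-0.34,0.13,0],[0,-0.34,0.46,-0.62,-0.34,0.13,0],[0,-0.33,0.48,-0.61,-0.34,0.13,0]])

```text
time: 11.1
eef_pos: [0.4424, 0.0508, 0.2793]
eef_rot: [-1.84, -1.189, -0.873]
contact_force: [-0.1, -0.1, -1.7]
width: 0.0111
finger_force: 60.0
```

Emit:
send_rows(targets=[[0,-0.32,0.5,-0.6,-0.34,0.13,0],[0,-0.31,0.52,-0.58,-0.34,0.13,0],[0,-0.31,0.54,-0.57,-0.34,0.14,0],[0,-0.3,0.55,-0.56,-0.35,0.13,0],[0,-0.29,0.57,-0.54,-0.34,0.14,0],[0,-0.28,0.59,-0.52,-0.35,0.13,0],[0,-0.28,0.61,-0.51,-0.34,0.14,0],[0,-0.27,0.63,-0.49,-0.35,0.13,0],[0,-0.27,0.64,-0.47,-0.34,0.14,0],[0,-0.26,0.66,-0.45,-0.35,0.13,0]])

```text
time: 12.1
eef_pos: [0.5118, -0.1466, 0.2525]
eef_rot: [-2.012, -1.0, -1.244]
contact_force: [0.0, -0.4, -1.2]
width: 0.0108
finger_force: 60.0
```

Emit:
send_rows(targets=[[0,-0.25,0.68,-0.43,-0.34,0.14,0],[0,-0.25,0.69,-0.41,-0.35,0.13,0],[0,-0.24,0.7,-0.39,-0.34,0.14,0],[0,-0.23,0.72,-0.37,-0.34,0.13,0],[0,-0.23,0.73,-0.35,-0.35,0.14,0],[0,-0.23,0.74,-0.34,-0.34,0.13,0],[0,0,0,0,0,0,0]])

```text
time: 12.8
eef_pos: [0.5531, -0.2659, 0.2364]
eef_rot: [-2.096, -0.863, -1.468]
contact_force: [0.7, 0.6, -1.0]
width: 0.0111
finger_force: 60.0
```

```bash
python3 - <<'E'
from kin import *
s=log();p0=s["eef_pos"];R0=Ro.from_rotvec(s["eef_rot"]).as_matrix();g=p0-R0[:,2]*.005
w=ctrl.capture("wrist");t=ctrl.capture("top");sd=ctrl.capture("side");cv2.imwrite("pics/t3.png",t);cv2.imwrite("pics/s3.png",sd);cv2.imwrite("pics/w4.png",w)
for c in ["wrist","top","side"]:
  for n in ["brush","brush_top","bore_mouth"]: print(c,n,[(np.round(r["at"],1).tolist(),round(r["p"],2)) for r in ctrl.tip_of(c,n)][:3])
  k=np.array([0,0,1.])
  print(" pred tip,headtop,handlefoot,top",[proj(c,g+k*(x-.095)).round(1).tolist() for x in (0,.065,.121,.23)],"mouth",proj(c,np.array([.547,-.267,.105])).round(1))
out=np.zeros((600,800,3),np.uint8)
out[:400,:640]=w
out[400:600,:200]=cv2.resize(t[165:265,385:485],(200,200));out[400:600,210:510]=cv2.resize(sd[200:340,320:460][:,:],(300,200)) if 0 else cv2.resize(sd[220:340,310:490],(300,200))
cv2.imwrite("pics/m4.png",out)
E
```

```text
t 12.8 pos [ 0.5531 -0.2659  0.2364] z [ 0.667  0.662 -0.342] y [ 0.704 -0.71  -0.   ] q [-1.08  0.72  1.62  1.12  1.53 -0.82] F [ 0.7  0.6 -1. ] w 0.0111 ff 60.0
wrist brush [([245.3, 36.5], 0.68)]
wrist brush_top []
wrist bore_mouth [([278.5, 204.4], 0.7)]
 pred tip,headtop,handlefoot,top [[339.8, 325.6], [290.0, 326.1], [226.9, 326.8], [-32.1, 329.7]] mouth [362.3 321.3]
top brush [([200.7, 432.0], 0.84), ([284.5, 205.3], 0.59)]
top brush_top [([176.3, 466.6], 0.95), ([328.2, 147.5], 0.67)]
top bore_mouth [([206.7, 429.2], 0.72)]
 pred tip,headtop,handlefoot,top [[201.3, 433.4], [196.1, 441.5], [191.0, 449.4], [178.8, 468.2]] mouth [205.4 428.2]
side brush []
side brush_top [([178.3, 400.4], 0.81)]
side bore_mouth []
 pred tip,headtop,handlefoot,top [[283.1, 388.2], [257.3, 391.7], [233.0, 395.0], [179.6, 402.3]] mouth [296.9 384.5]
```

View pics/m4.png

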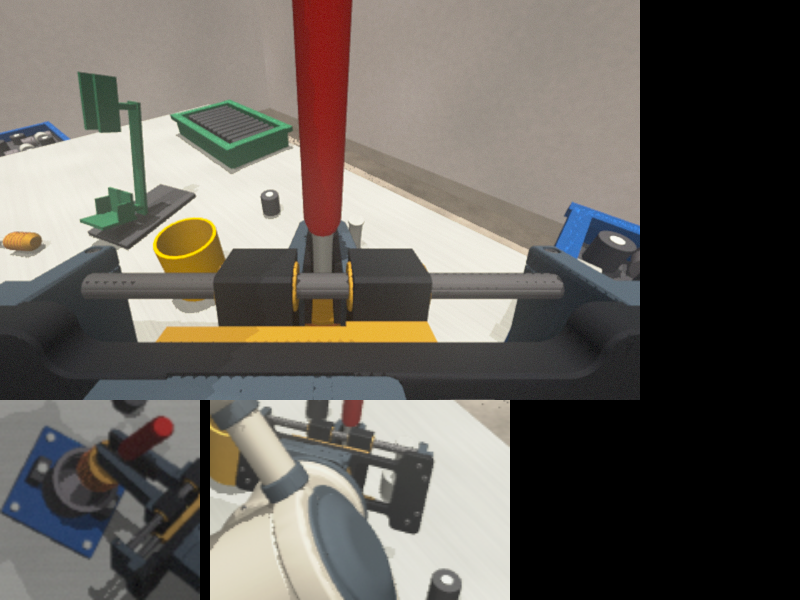

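Wrist: handle foot at (236,322), brush upright in the hand. Top crop: head left end over the bore, handle end near (180,464). I'll measure the tilt and bore centre more exactly.

```bash
python3 - <<'E'
from kin import *
from scipy.optimize import minimize
s=ctrl.get_state();R0=Ro.from_rotvec(s["eef_rot"]).as_matrix();g=s["eef_pos"]-R0[:,2]*.005
t=cv2.imread("pics/t3.png");hsv=cv2.cvtColor(t,cv2.COLOR_BGR2HSV)
m=cv2.inRange(hsv,(0,150,110),(8,255,255));m[:,:440]=0;m[:160]=0;m[210:]=0;m[:,490:]=0
n,l,st,c=cv2.connectedComponentsWithStats(m);i=1+st[1:,4].argmax();print("disc",st[i],c[i][::-1].round(1))
pt=cv2.findNonZero((l==i).astype(np.uint8));print(cv2.minAreaRect(pt))
# gripper bits predicted pixel vs handle end, at various tilt
for s_ in (.095,.1): print("pred end",s_,proj("top",g+np.array([0,0,.23-s_])))
print("mm/px there",1000*np.linalg.norm(onz("top",[180,465],.37)-onz("top",[180,464],.37)))
# mouth: match projected rim circles with gradient, both cameras separately
for cam in ("top","side"):
    im=cv2.cvtColor(cv2.imread(f"pics/{cam}0.png"),cv2.COLOR_BGR2GRAY);G=cv2.GaussianBlur(im,(0,0),1).astype(np.float32)
    A=np.linspace(0,2*np.pi,120,endpoint=False)
    def ring(x,y,r,z): return np.array([proj(cam,np.array([x+r*np.cos(q),y+r*np.sin(q),z])) for q in A],np.float32)
    def smp(P): return cv2.remap(G,P[:,1].reshape(-1,1),P[:,0].reshape(-1,1),cv2.INTER_LINEAR).ravel()
    for nm,z,ri,rm,c0 in [("mouth",.105,.024,.032,(.547,-.267)),("pot",.093,.033,.0385,(.536,-.019))]:
        def score(v): return -(smp(ring(*v,rm,z))-smp(ring(*v,ri,z))).clip(-40,40).mean()
        b=min(((score((c0[0]+i*.001,c0[1]+j*.001)),c0[0]+i*.001,c0[1]+j*.001) for i in range(-9,10) for j in range(-9,10)))
        print(cam,nm,np.round(b,4))
E
```

```text
disc [462 174   9   9  68] [178.  466.1]
((466.0, 178.0), (8.0, 8.0), 90.0)
pred end 0.095 [178.95964739 466.69741962]
pred end 0.1 [179.59436101 465.72754275]
mm/px there 1.6313188226460227Traceback (most recent call last):
  File "<stdin>", line 19, in <module>
  File "<stdin>", line 19, in <genexpr>
  File "<stdin>", line 18, in score
  File "<stdin>", line 15, in ring
  File "h.py", line 16, in proj
    m=ctrl.camera_model(cam);p=np.array(m["R"])@X+np.array(m["t"]).ravel();p=np.array(m["intrinsics"])@p;return p[[1,0]]/p[2]
ValueError: time passes only in moves, steps and waits
```

```bash
python3 - <<'E'
from kin import *
for cam in ("top","side"):
    M=ctrl.camera_model(cam);Km,Rm,tm=np.array(M["intrinsics"]),np.array(M["R"]),np.array(M["t"]).ravel()
    G=cv2.GaussianBlur(cv2.cvtColor(cv2.imread(f"pics/{cam}0.png"),cv2.COLOR_BGR2GRAY),(0,0),.7).astype(np.float32)
    A=np.linspace(0,2*np.pi,180,endpoint=False)
    def smp(x,y,r,z):
        X=np.stack([x+r*np.cos(A),y+r*np.sin(A),0*A+z],1);p=(X@Rm.T+tm)@Km.T;p=(p[:,:2]/p[:,2:]).astype(np.float32)
        return cv2.remap(G,p[:,:1].copy(),p[:,1:].copy(),cv2.INTER_LINEAR).ravel()
    for nm,z,ri,rm,c0 in [("mouth",.105,.024,.032,(.547,-.267)),("pot",.093,.033,.0385,(.536,-.019))]:
        sc=lambda x,y:-(smp(x,y,rm,z)-smp(x,y,ri,z)).clip(-30,30).mean()
        print(cam,nm,np.round(min((sc(c0[0]+i*.001,c0[1]+j*.001),c0[0]+i*.001,c0[1]+j*.001) for i in range(-10,11) for j in range(-10,11)),4))
E
```

```text
top mouth [-21.2099   0.549   -0.265 ]
top pot [-1.94722e+01  5.41000e-01 -1.60000e-02]
side mouth [-30.      0.546  -0.268]
side pot [-3.00e+01  5.35e-01 -1.70e-02]
```

```bash
python3 - <<'E'
from kin import *
R=toolR(np.radians(45),20,-1)
plan([(np.array([.5502,-.2628,.201]),R),(np.array([.5502,-.2628,.161]),R)],[4,4],grip=0)
E
```

```text
[[0,-0.35,-0.02,0.11,0,0,0],[0,-0.34,-0.02,0.11,0,0,0],[0,-0.35,-0.02,0.11,0,0,-0.01],[0,-0.34,-0.02,0.11,0,0,0],[0,-0.38,0,0.14,0,0,0],[0,-0.37,0,0.14,0,0,0],[0,-0.38,0,0.13,0,0,0],[0,-0.37,0,0.14,0,0,0]]
end [ 0.5502 -0.2627  0.1611]
```

Emit:
send_rows(targets=[[0,-0.35,-0.02,0.11,0,0,0],[0,-0.34,-0.02,0.11,0,0,0],[0,-0.35,-0.02,0.11,0,0,0],[0,-0.34,-0.02,0.11,0,0,0],[0,-0.38,0,0.14,0,0,0],[0,-0.37,0,0.14,0,0,0],[0,-0.38,0,0.13,0,0,0],[0,-0.37,0,0.14,0,0,0],[0,0,0,0,0,0,0]])

```text
time: 14.3
eef_pos: [0.55, -0.2625, 0.1597]
eef_rot: [-2.094, -0.864, -1.464]
contact_force: [-0.3, -0.3, -1.6]
width: 0.0107
finger_force: 60.0
```

```bash
python3 - <<'E'
from kin import *
s=log();R0=Ro.from_rotvec(s["eef_rot"]).as_matrix();g=s["eef_pos"]-R0[:,2]*.005
t=ctrl.capture("top");cv2.imwrite("pics/t4.png",t);hsv=cv2.cvtColor(t,cv2.COLOR_BGR2HSV)
m=cv2.inRange(hsv,(0,150,110),(8,255,255));m[:,:430]=0;m[:160]=0;m[220:]=0;m[:,490:]=0
n,l,st,c=cv2.connectedComponentsWithStats(m);i=1+st[1:,4].argmax();print("disc",st[i],c[i][::-1].round(1),"pred",proj("top",g+np.array([0,0,.133])).round(1),"axis",onz("top",c[i][::-1],g[2]+.133).round(4),"g",g.round(4))
R=toolR(np.radians(45),20,-1)
plan([(np.array([.5502,-.2628,.129]),R)],[5],grip=0)
E
```

```text
t 14.3 pos [ 0.55   -0.2625  0.1597] z [ 0.664  0.665 -0.342] y [ 0.707 -0.707 -0.003] q [-1.08  0.84  1.65  1.13  1.46 -0.95] F [-0.3 -0.3 -1.6] w 0.0107 ff 60.0
disc [448 184   9   9  57] [188.1 451.6] pred [189.6 452.4] axis [ 0.5493 -0.2645  0.2944] g [ 0.5466 -0.2658  0.1614]
[[0,-0.24,0,0.09,0,0,0],[0,-0.24,0,0.08,0,0,-0.01],[0,-0.23,0,0.09,0,0,0],[0,-0.24,0,0.08,0,0,-0.01],[0,-0.23,0.01,0.09,0,0,0]]
end [ 0.5502 -0.2628  0.129 ]
```

No contact with the head 40 mm into the bore. Lower on, then release.

Emit:
send_rows(targets=[[0,-0.25,0,0.09,0,0,0],[0,-0.25,0,0.09,0,0,0],[0,-0.25,0,0.09,0,0,0],[0,-0.25,0,0.09,0,0,0],[0,-0.23,0,0.09,0,0,0],[0,0,0,0,0,0,0],[0,0,0,0,0,0,0]])

```text
time: 15.05
eef_pos: [0.5501, -0.2627, 0.1282]
eef_rot: [-2.094, -0.866, -1.465]
contact_force: [0.2, 0.1, -1.2]
width: 0.0109
finger_force: 60.0
```

Emit:
send_rows(targets=[[0.4,0,0,0,0,0,0],[0.4,0,0,0,0,0,0],[0.4,0,0,0,0,0,0],[0.4,0,0,0,0,0,0],[0.4,0,0,0,0,0,0]])

```text
time: 15.55
eef_pos: [0.5501, -0.2627, 0.1284]
eef_rot: [-2.094, -0.866, -1.465]
contact_force: [0.3, -0.4, 0.6]
width: 0.0367
finger_force: 0.0
```

```bash
python3 - <<'E'
from kin import *
s=log();R0=Ro.from_rotvec(s["eef_rot"]).as_matrix();p0=s["eef_pos"]
t=ctrl.capture("top");cv2.imwrite("pics/t5.png",t);cv2.imwrite("pics/w5.png",ctrl.capture("wrist"));hsv=cv2.cvtColor(t,cv2.COLOR_BGR2HSV)
m=cv2.inRange(hsv,(0,150,110),(8,255,255));m[:,:420]=0;m[:160]=0;m[230:]=0;m[:,490:]=0
n,l,st,c=cv2.connectedComponentsWithStats(m);i=1+st[1:,4].argmax();print("disc",st[i],c[i][::-1].round(1),"axis",onz("top",c[i][::-1],.25).round(4))
# retreat back 110mm along -z, then to tool-down above
b=p0-R0[:,2]*.11+np.array([0,0,.0]);q,e=ikm(b,R0);print(q.round(2),e)
c_=np.array([.549,-.265])
for az in (-.45,0,.8,1.5):
  for fl in (1,-1):
    Rd=toolR(az,90,fl);q,e=ikm(np.array([*c_,.36]),Rd);print(az,fl,q.round(2),round(e,4))
plan([(b,R0)],[6],grip=.4)
E
```

```text
t 15.55 pos [ 0.5501 -0.2627  0.1284] z [ 0.664  0.664 -0.342] y [ 0.707 -0.707 -0.001] q [-1.08  0.9   1.65  1.13  1.44 -1.  ] F [ 0.3 -0.4  0.6] w 0.0367 ff 0.0
disc [444 191   8   8  47] [194.8 447.4] axis [ 0.5451 -0.2692  0.25  ]
[-1.25  0.85  1.58  1.    1.59 -0.94] 4.28877636291931e-11
-0.45 1 [-0.55  0.38  1.18  0.    1.59 -1.67] 0.0
-0.45 -1 [-0.55  0.38  1.18  0.    1.59  1.47] 0.0
0 1 [-0.55  0.38  1.18  0.    1.59 -2.12] 0.0
0 -1 [-0.55  0.38  1.18  0.    1.59  1.02] 0.0
0.8 1 [-0.55  0.38  1.18 -0.    1.59 -2.92] 0.0
0.8 -1 [-0.55  0.38  1.18  0.    1.59  0.22] 0.0
1.5 1 [-0.55  0.38  1.18  0.    1.59  2.66] 0.0
1.5 -1 [-0.55  0.38  1.18  0.    1.59 -0.48] 0.0
[[0.4,0,0,-0.73,0,0,0],[0.4,0,0,-0.73,0,0,0],[0.4,0,0,-0.74,0,0,0],[0.4,0,0,-0.73,0,0,0],[0.4,0,0,-0.74,0,0,0],[0.4,0,0,-0.73,0,0,0]]
end [ 0.477  -0.3358  0.166 ]
```

Emit:
send_rows(targets=[[0.4,0,0,-0.73,0,0,0],[0.4,0,0,-0.73,0,0,0],[0.4,0,0,-0.73,0,0,0],[0.4,0,0,-0.73,0,0,0],[0.4,0,0,-0.73,0,0,0],[0.4,0,0,-0.73,0,0,0],[0.4,0,0,0,0,0,0]])

```text
time: 16.35
eef_pos: [0.4761, -0.3379, 0.1665]
eef_rot: [-2.097, -0.866, -1.467]
contact_force: [0.2, -0.2, -0.5]
width: 0.0364
finger_force: 0.0
```

```bash
python3 - <<'E'
from kin import *
s=log();p0=s["eef_pos"]
def disc():
    t=ctrl.capture("top");hsv=cv2.cvtColor(t,cv2.COLOR_BGR2HSV)
    m=cv2.inRange(hsv,(0,150,110),(8,255,255));m[:,:420]=0;m[:160]=0;m[230:]=0;m[:,490:]=0
    n,l,st,c=cv2.connectedComponentsWithStats(m);i=1+st[1:,4].argmax();print("disc",st[i],c[i][::-1].round(1),"axis",onz("top",c[i][::-1],.25).round(4))
disc()
for n in ["brush","brush_top"]: print([(np.round(r["at"],1),round(r["p"],2)) for r in ctrl.tip_of("top",n)])
Rd=toolR(np.radians(45),90,-1)
U=np.array([.49,-.322,.33]);H=np.array([.547,-.267,.30])
plan([(U,Rd),(H,Rd)],[14,5],grip=.7)
E
```

```text
t 16.35 pos [ 0.4761 -0.3379  0.1665] z [ 0.666  0.662 -0.343] y [ 0.705 -0.709  0.001] q [-1.25  0.85  1.57  1.    1.59 -0.94] F [ 0.2 -0.2 -0.5] w 0.0364 ff 0.0
disc [441 189   8   8  51] [192.8 444.5] axis [ 0.5489 -0.2639  0.25  ]
[(array([283.1, 205.4]), 0.64), (array([213.3, 419.9]), 0.6)]
[(array([324.1, 150.6]), 0.89), (array([190.9, 447.7]), 0.8), (array([208.7, 419.1]), 0.62)]
[[0.7,0.46,0,-0.11,0,-0.87,0],[0.7,0.45,0,-0.15,0,-0.87,0],[0.7,0.43,0,-0.19,0,-0.87,0],[0.7,0.41,0,-0.23,0,-0.87,0],[0.7,0.39,0,-0.26,0,-0.87,0],[0.7,0.37,0,-0.29,0,-0.87,0],[0.7,0.34,0,-0.33,0,-0.87,0],[0.7,0.31,0,-0.35,0,-0.88,0],[0.7,0.28,0,-0.38,0,-0.87,0],[0.7,0.25,-0.01,-0.4,0,-0.88,0]]
[[0.7,0.21,0,-0.43,0,-0.87,0],[0.7,0.17,-0.01,-0.44,0,-0.88,0],[0.7,0.14,0,-0.46,-0.01,-0.87,0],[0.7,0.1,-0.01,-0.46,0,-0.88,-0.01],[0.7,0.63,0.01,0.24,0,0,0],[0.7,0.63,0.01,0.24,0,0,0],[0.7,0.63,0.01,0.24,0,0,0],[0.7,0.64,0.02,0.24,0,0,0],[0.7,0.63,0.01,0.24,0,0,0]]
end [ 0.5469 -0.2671  0.2999]
```

The brush stands free in the bore, handle end at top (192.8,444.5), i.e. (0.549,-0.264), upright. Going above it with the tool down.

Emit:
send_rows(targets=[[0.7,0.46,0,-0.11,0,-0.87,0],[0.7,0.45,0,-0.15,0,-0.87,0],[0.7,0.43,0,-0.19,0,-0.87,0],[0.7,0.41,0,-0.23,0,-0.87,0],[0.7,0.39,0,-0.26,0,-0.87,0],[0.7,0.37,0,-0.29,0,-0.87,0],[0.7,0.34,0,-0.33,0,-0.87,0],[0.7,0.31,0,-0.35,0,-0.88,0],[0.7,0.28,0,-0.38,0,-0.87,0],[0.7,0.25,-0.01,-0.4,0,-0.88,0]])

```text
time: 17.5
eef_pos: [0.4867, -0.3253, 0.2833]
eef_rot: [-2.744, -1.137, -0.479]
contact_force: [0.4, 0.6, 0.4]
width: 0.0637
finger_force: 0.0
```

Emit:
send_rows(targets=[[0.7,0.21,0,-0.43,0,-0.87,0],[0.7,0.17,-0.01,-0.44,0,-0.88,0],[0.7,0.14,0,-0.46,0,-0.87,0],[0.7,0.1,-0.01,-0.46,0,-0.88,0],[0.7,0.63,0.01,0.2,0,0,0],[0.7,0.63,0.01,0.2,0,0,0],[0.7,0.63,0.01,0.2,0,0,0],[0.7,0.64,0.02,0.2,0,0,0],[0.7,0.63,0.01,0.2,0,0,0],[0.7,0,0,0,0,0,0]])

```text
time: 18.5
eef_pos: [0.548, -0.2656, 0.3036]
eef_rot: [-2.9, -1.202, 0.002]
contact_force: [0.3, 0.5, -0.2]
width: 0.0637
finger_force: 0.0
```

```bash
python3 - <<'E'
from kin import *
s=log()
w=ctrl.capture("wrist");cv2.imwrite("pics/w6.png",w);sd=ctrl.capture("side");cv2.imwrite("pics/s6.png",sd)
print("pred end wrist",[proj("wrist",np.array([.549,-.2645,z])).round(1) for z in (.25,.141)],"side",[proj("side",np.array([.549,-.2645,z])).round(1) for z in (.25,.141)])
for c in ("wrist","side"): print(c,[(np.round(r["at"],1),round(r["p"],2)) for r in ctrl.tip_of(c,"brush_top")])
out=np.zeros((600,640,3),np.uint8);out[:400]=w;out[400:,:300]=cv2.resize(sd[170:330,300:540],(300,200));cv2.imwrite("pics/m6.png",out)
Rd=toolR(np.radians(45),90,-1)
H=np.array([.549,-.2645,.29]);G=np.array([.549,-.2645,.217])
plan([(H,Rd),(G,Rd)],[3,5],grip=.7)
E
```

```text
t 18.5 pos [ 0.548  -0.2656  0.3036] z [-0.002  0.002 -1.   ] y [ 0.708 -0.707 -0.003] q [-0.55  0.41  1.27  0.    1.46  0.23] F [ 0.3  0.5 -0.2] w 0.0637 ff 0.0
pred end wrist [array([215., 322.]), array([182.8, 322.2])] side [array([237.9, 392.3]), array([282.4, 386.4])]
wrist [(array([222.3, 322.9]), 0.7)]
side [(array([239.3, 389.7]), 0.68), (array([199.9, 183.8]), 0.57)]
[[0.7,0.05,-0.01,0.2,0,0,0],[0.7,0.05,-0.01,0.2,0,0,0],[0.7,0.05,0,0.2,-0.01,0.01,-0.01],[0.7,0,0,0.58,0,0,0],[0.7,0,0,0.59,0,0,0],[0.7,0,0,0.58,0,0,0],[0.7,0,0,0.59,0,0,0],[0.7,0,0,0.58,0,0,0]]
end [ 0.5491 -0.2645  0.2171]
```

View pics/m6.png

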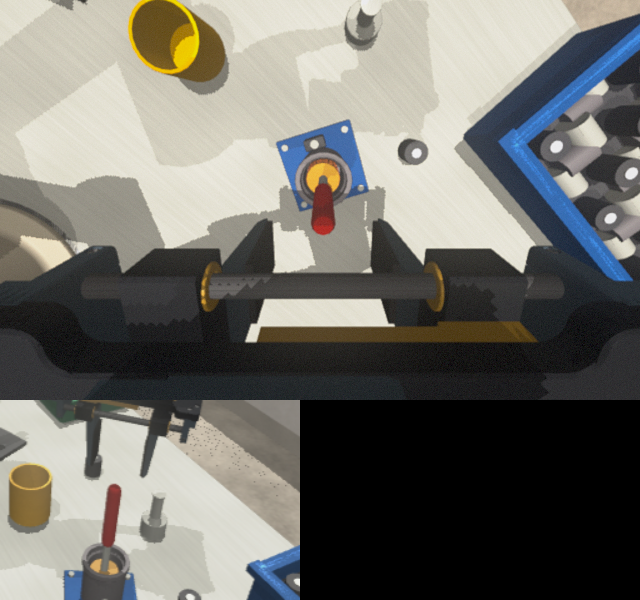

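Handle end at wrist (222,322), centred between the fingers, and in the side crop the brush stands upright in the bore. Descend and grip.

Emit:
send_rows(targets=[[0.7,0,0,0.6,0,0,0],[0.7,0,0,0.6,0,0,0],[0.7,0,0,0.6,0,0,0],[0.7,0,0,0.6,0,0,0],[0.7,0,0,0.6,0,0,0],[0.7,0,0,0.46,0,0,0],[0,0,0,0,0,0,0],[0,0,0,0,0,0,0],[0,0,0,0,0,0,0],[0,0,0,0,0,0,0]], force=40)

```text
time: 19.7
eef_pos: [0.5472, -0.2674, 0.2192]
eef_rot: [2.903, 1.202, -0.0]
contact_force: [-0.5, 0.2, -0.0]
width: 0.0345
finger_force: 0.0
```

Emit:
send_rows(targets=[[0,0,0,0,0,0,0],[0,0,0,0,0,0,0],[0,0,0,0,0,0,0],[0,0,0,0,0,0,0],[0,0,0,0,0,0,0]], force=60)

```text
time: 20.2
eef_pos: [0.547, -0.2673, 0.2187]
eef_rot: [-2.902, -1.202, 0.001]
contact_force: [-1.0, 0.1, 6.2]
width: 0.019
finger_force: 60.0
```

Emit:
send_rows(targets=[[0,0,0,-0.5,0,0,0],[0,0,0,-0.6,0,0,0],[0,0,0,-0.6,0,0,0],[0,0,0,-0.5,0,0,0],[0,0,0,0,0,0,0]])

```text
time: 20.7
eef_pos: [0.5476, -0.2676, 0.2755]
eef_rot: [2.901, 1.201, 0.001]
contact_force: [-0.6, 0.4, -2.3]
width: 0.0189
finger_force: 60.0
```

Emit:
send_rows(targets=[[0,0,0,0.5,0,0,0],[0,0,0,0.6,0,0,0],[0,0,0,0.6,0,0,0],[0,0,0,0.5,0,0,0],[0,0,0,0.02,0,0,0],[0,0,0,0,0,0,0]])

```text
time: 21.3
eef_pos: [0.5465, -0.2669, 0.2166]
eef_rot: [-2.901, -1.201, 0.003]
contact_force: [-0.5, -0.3, -1.5]
width: 0.0193
finger_force: 60.0
```

Emit:
send_rows(targets=[[0,0,0,0.04,0,0,0],[0,0,0,0,0,0,0]])

```text
time: 21.5
eef_pos: [0.5467, -0.267, 0.2165]
eef_rot: [-2.901, -1.201, 0.002]
contact_force: [-0.3, 0.1, 1.5]
width: 0.0189
finger_force: 60.0
```

Emit:
send_rows(targets=[[0,0,0,0.04,0,0,0],[0,0,0,0,0,0,0]])

```text
time: 21.7
eef_pos: [0.547, -0.2672, 0.2165]
eef_rot: [-2.902, -1.202, 0.001]
contact_force: [-1.8, 0.9, 12.8]
width: 0.0192
finger_force: 60.0
```

Floor contact confirmed, so stroke 1 is complete. Strokes 2 and 3 return to this same command.

Emit:
send_rows(targets=[[0,0,0,-0.5,0,0,0],[0,0,0,-0.6,0,0,0],[0,0,0,-0.6,0,0,0],[0,0,0,-0.5,0,0,0],[0,0,0,0,0,0,0],[0,0,0,0.5,0,0,0],[0,0,0,0.6,0,0,0],[0,0,0,0.7,0,0,0],[0,0,0,0.4,0,0,0],[0,0,0,0,0,0,0]])

```text
time: 22.7
eef_pos: [0.5468, -0.2671, 0.2149]
eef_rot: [-2.902, -1.201, 0.002]
contact_force: [-0.2, -0.2, 1.5]
width: 0.0191
finger_force: 60.0
```

Emit:
send_rows(targets=[[0,0,0,0,0,0,0]])

```text
time: 22.8
eef_pos: [0.5467, -0.2671, 0.215]
eef_rot: [-2.901, -1.201, 0.002]
contact_force: [-0.0, -0.7, -0.4]
width: 0.0192
finger_force: 60.0
```

Emit:
send_rows(targets=[[0,0,0,-0.5,0,0,0],[0,0,0,-0.6,0,0,0],[0,0,0,-0.6,0,0,0],[0,0,0,-0.5,0,0,0],[0,0,0,0,0,0,0]])

```text
time: 23.3
eef_pos: [0.5476, -0.2675, 0.2728]
eef_rot: [2.901, 1.201, 0.001]
contact_force: [0.7, -0.0, -1.2]
width: 0.0194
finger_force: 60.0
```

Emit:
send_rows(targets=[[0,0,0,0.5,0,0,0],[0,0,0,0.6,0,0,0],[0,0,0,0.7,0,0,0],[0,0,0,0.4,0,0,0],[0,0,0,0,0,0,0],[0,0,0,0,0,0,0]])

```text
time: 23.9
eef_pos: [0.5464, -0.2669, 0.2148]
eef_rot: [-2.901, -1.201, 0.003]
contact_force: [0.4, 0.1, -2.8]
width: 0.0187
finger_force: 60.0
```

Emit:
send_rows(targets=[[0,0,0,0.04,0,0,0],[0,0,0,0,0,0,0]])

```text
time: 24.1
eef_pos: [0.5466, -0.267, 0.2145]
eef_rot: [-2.901, -1.201, 0.002]
contact_force: [0.1, -0.4, -2.3]
width: 0.0191
finger_force: 60.0
```

```bash
python3 - <<'E'
from kin import *
s=log();p0=s["eef_pos"];R0=Ro.from_rotvec(s["eef_rot"]).as_matrix()
t=ctrl.capture("top");cv2.imwrite("pics/t7.png",t);ctrl.capture("side");ctrl.capture("wrist")
for c in ("top","side","wrist"):
    print(c,[(np.round(r["at"],1).tolist(),round(r["p"],2)) for r in ctrl.tip_of(c,"pot")],[(np.round(onz(c,r["at"],.008),4).tolist(),round(r["p"],2)) for r in ctrl.tip_of(c,"pot_floor")])
Rd=toolR(np.radians(45),90,-1);c=np.array([.538,-.017])
U=np.array([p0[0],p0[1],.33]);A=np.array([*c,.335]);q,e=ikm(A,Rd);print(q.round(2),e)
plan([(U,R0),(A,Rd)],[7,14],grip=0)
E
```

```text
t 24.1 pos [ 0.5466 -0.267   0.2145] z [-0.002  0.001 -1.   ] y [ 0.707 -0.707 -0.002] q [-0.55  0.48  1.4  -0.    1.26  0.23] F [ 0.1 -0.4 -2.3] w 0.0191 ff 60.0
top [([216.7, 312.0], 0.73)] [([0.5399, -0.0154, 0.008], 0.91)]
side [([262.6, 326.3], 0.7)] [([0.5362, -0.0069, 0.008], 0.55)]
wrist [([33.6, 166.5], 0.79)] [([0.5378, -0.0183, 0.008], 0.55)]
[-0.14  0.28  1.39 -0.    1.47  0.64] 4.217988027444428e-12
[[0,0,0,-0.66,0,0,0],[0,0,0,-0.66,0,0,0],[0,0,0,-0.66,0,0,0],[0,0,0,-0.66,0,0,0],[0,0,-0.01,-0.65,0,0,0],[0,0,0,-0.66,0,0,0],[0,-0.01,-0.01,-0.65,0.01,0,0],[0,0.49,-0.52,-0.01,0,0,0],[0,0.49,-0.52,-0.01,0,0,0],[0,0.49,-0.52,-0.01,0,0,0]]
[[0,0.49,-0.52,-0.01,0,0,0],[0,0.49,-0.52,-0.01,0,0,0],[0,0.49,-0.52,-0.02,0,0,0],[0,0.49,-0.52,-0.01,0,0,0],[0,0.49,-0.52,-0.02,0,0,0],[0,0.48,-0.53,-0.01,0,0,0],[0,0.49,-0.52,-0.02,0,0,0],[0,0.48,-0.53,-0.01,-0.01,0,0],[0,0.49,-0.52,-0.02,0,0,0],[0,0.48,-0.53,-0.02,-0.01,0,0]]
[[0,0.49,-0.52,-0.01,0,0.01,0]]
end [ 0.5381 -0.0171  0.335 ]
```

Emit:
send_rows(targets=[[0,0,0,0.06,0,0,0],[0,0,0,0,0,0,0],[0,0,0,0,0,0,0]])

```text
time: 24.85
eef_pos: [0.5471, -0.2673, 0.2139]
eef_rot: [-2.903, -1.202, 0.001]
contact_force: [-0.1, -0.3, 4.6]
width: 0.019
finger_force: 60.0
```

Emit:
send_rows(targets=[[0,0,0,0.06,0,0,0],[0,0,0,0,0,0,0],[0,0,0,0,0,0,0]])

```text
time: 25.15
eef_pos: [0.5476, -0.2675, 0.2138]
eef_rot: [2.901, 1.201, 0.001]
contact_force: [-2.2, 1.7, 23.2]
width: 0.0191
finger_force: 60.0
```

Third stroke's floor contact is firm (23 N). Lift out and carry to the pot.

Emit:
send_rows(targets=[[0,0,0,-0.5,0,0,0],[0,0,0,-0.7,0,0,0],[0,0,0,-0.7,0,0,0],[0,0,0,-0.7,0,0,0],[0,0,0,-0.7,0,0,0],[0,0,0,-0.7,0,0,0],[0,0,0,-0.7,0,0,0],[0,0.49,-0.52,0,0,0,0],[0,0.49,-0.52,0,0,0,0],[0,0.49,-0.52,0,0,0,0]])

```text
time: 26.15
eef_pos: [0.5448, -0.2117, 0.3287]
eef_rot: [-2.901, -1.201, 0.003]
contact_force: [-0.8, -0.2, -2.2]
width: 0.019
finger_force: 60.0
```

Emit:
send_rows(targets=[[0,0.49,-0.52,0,0,0,0],[0,0.49,-0.52,0,0,0,0],[0,0.49,-0.52,0,0,0,0],[0,0.49,-0.52,0,0,0,0],[0,0.49,-0.52,0,0,0,0],[0,0.49,-0.52,0,0,0,0],[0,0.49,-0.52,0,0,0,0],[0,0.49,-0.52,0,0,0,0],[0,0.49,-0.52,0,0,0,0],[0,0.49,-0.52,0,0,0,0]])

```text
time: 27.15
eef_pos: [0.54, -0.0336, 0.3296]
eef_rot: [-2.902, -1.201, 0.001]
contact_force: [-0.2, -0.4, -2.2]
width: 0.019
finger_force: 60.0
```

Emit:
send_rows(targets=[[0,0.49,-0.52,0,0,0,0],[0,0,0,0,0,0,0]])

```text
time: 27.35
eef_pos: [0.5394, -0.0148, 0.3296]
eef_rot: [-2.9, -1.204, 0.001]
contact_force: [-0.4, -0.7, -1.2]
width: 0.019
finger_force: 60.0
```

```bash
python3 - <<'E'
from kin import *
s=log();t=ctrl.capture("top");sd=ctrl.capture("side");cv2.imwrite("pics/s8.png",sd)
out=np.zeros((400,800,3),np.uint8);out[:,:400]=cv2.resize(t[160:260,270:370],(400,400),interpolation=cv2.INTER_CUBIC);out[:,400:]=cv2.resize(sd[120:290,240:410],(400,400),interpolation=cv2.INTER_CUBIC);cv2.imwrite("pics/m8.png",out)
for c in ("top","side"): print(c,"pred tip",proj(c,s["eef_pos"]-[0,0,.194]).round(1),"headtop",proj(c,s["eef_pos"]-[0,0,.129]).round(1),[(np.round(r["at"],1).tolist(),round(r["p"],2)) for r in ctrl.tip_of(c,"brush")],"pot",proj(c,np.array([.538,-.017,.093])).round(1))
plan([(np.array([.538,-.017,.206]),toolR(np.radians(45),90,-1))],[9],grip=0)
E
```

```text
t 27.35 pos [ 0.5394 -0.0148  0.3296] z [-0.001  0.001 -1.   ] y [ 0.708 -0.706 -0.002] q [-0.14  0.29  1.4   0.    1.46  0.65] F [-0.4 -0.7 -1.2] w 0.019 ff 60.0
top pred tip [206.2 313.4] headtop [201.3 313. ] [([209.0, 313.5], 0.58)] pot [209.7 314.6]
side pred tip [214.6 325.2] headtop [191.2 325.7] [([212.6, 225.5], 0.77), ([214.8, 324.2], 0.56), ([330.9, 381.0], 0.41)] pot [229.8 324.8]
[[0,0,-0.01,0.55,0,0,0],[0,0,-0.01,0.55,0,0,0],[0,0,-0.01,0.55,0,0,0],[0,-0.01,0,0.55,0,0,0],[0,0,-0.01,0.55,0,0,0],[0,-0.01,0,0.55,0,0,0],[0,0,-0.01,0.55,0,0,0],[0,-0.01,0,0.55,0,0,0],[0,0,-0.01,0.54,-0.01,0.01,-0.01]]
end [ 0.5379 -0.0169  0.2061]
```

View pics/m8.png

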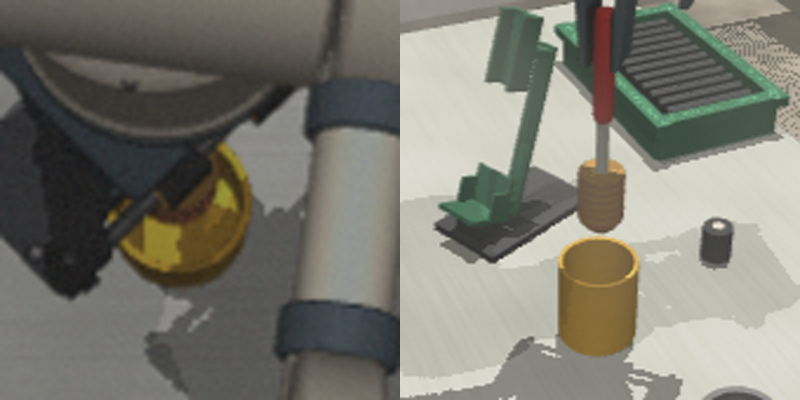

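The side crop shows the brush upright, its axis at crop column 601, over the pot centre at crop column 598. Lowering.

Emit:
send_rows(targets=[[0,0,-0.01,0.55,0,0,0],[0,0,-0.01,0.55,0,0,0],[0,0,-0.01,0.55,0,0,0],[0,-0.01,0,0.55,0,0,0],[0,0,-0.01,0.55,0,0,0],[0,-0.01,0,0.55,0,0,0],[0,0,-0.01,0.55,0,0,0],[0,-0.01,0,0.55,0,0,0],[0,0,-0.01,0.54,0,0,0],[0,0,0,0,0,0,0]])

```text
time: 28.55
eef_pos: [0.537, -0.0172, 0.2046]
eef_rot: [-2.901, -1.199, 0.005]
contact_force: [-1.1, -0.1, -2.2]
width: 0.0192
finger_force: 60.0
```

Emit:
send_rows(targets=[[0,0,0,0.08,0,0,0],[0,0,0,0.04,0,0,0],[0,0,0,0,0,0,0]])

```text
time: 28.85
eef_pos: [0.5382, -0.0168, 0.2035]
eef_rot: [-2.902, -1.201, 0.0]
contact_force: [0.7, 0.0, -1.4]
width: 0.0189
finger_force: 60.0
```

Emit:
send_rows(targets=[[0,0,0,0.06,0,0,0],[0,0,0,0,0,0,0],[0,0,0,0,0,0,0]])

```text
time: 29.15
eef_pos: [0.5381, -0.0167, 0.2019]
eef_rot: [-2.902, -1.202, 0.001]
contact_force: [0.2, -0.8, 1.7]
width: 0.0192
finger_force: 60.0
```

Emit:
send_rows(targets=[[0.3,0,0,0,0,0,0],[0.4,0,0,0,0,0,0],[0.55,0,0,0,0,0,0],[0.7,0,0,0,0,0,0],[0.7,0,0,0,0,0,0],[0.7,0,0,0,0,0,0],[0.7,0,0,-0.3,0,0,0],[0.7,0,0,-0.6,0,0,0],[0.7,0,0,-0.8,0,0,0],[0.7,0,0,-0.8,0,0,0]])

```text
time: 30.15
eef_pos: [0.5379, -0.0167, 0.2653]
eef_rot: [-2.902, -1.201, 0.002]
contact_force: [-0.3, -0.4, -0.8]
width: 0.0638
finger_force: 0.0
```

Emit:
send_rows(targets=[[0.7,0,0,-0.8,0,0,0],[0.7,0,0,-0.8,0,0,0],[0.7,0,0,-0.8,0,0,0],[0.7,0,0,-0.8,0,0,0],[0.7,0,0,0,0,0,0],[0.7,0,0,0,0,0,0]])

```text
time: 30.75
eef_pos: [0.5381, -0.0167, 0.3444]
eef_rot: [-2.902, -1.202, 0.001]
contact_force: [-0.6, -0.3, 0.6]
width: 0.0641
finger_force: 0.0
```

```bash
python3 - <<'E'
from kin import *
s=log();sd=ctrl.capture("side");w=ctrl.capture("wrist")
out=np.zeros((500,800,3),np.uint8);out[:,:400]=cv2.resize(sd[120:370,270:470],(400,500));out[:250,400:]=cv2.resize(w,(400,250));cv2.imwrite("pics/m9.png",out)
for z in (0.008,.238): print(proj("side",np.array([.538,-.017,z])).round(1))
for n in ("brush_top","pot","roller_a","plug_gauge"): print(n,[(np.round(r["at"],1).tolist(),round(r["p"],2)) for r in ctrl.tip_of("side",n)])
E
```

```text
t 30.75 pos [ 0.5381 -0.0167  0.3444] z [-0.  0. -1.] y [ 0.707 -0.707 -0.001] q [-0.14  0.27  1.38  0.    1.49  0.64] F [-0.6 -0.3  0.6] w 0.0641 ff 0.0
[256.8 324.2]
[177.5 325.8]
brush_top [([179.3, 322.5], 0.83), ([201.2, 182.6], 0.63)]
pot [([259.4, 323.2], 0.96)]
roller_a [([227.4, 374.5], 0.79), ([341.7, 448.6], 0.75), ([260.8, 324.2], 0.38)]
plug_gauge [([273.0, 421.6], 0.77), ([176.2, 326.8], 0.32), ([339.2, 448.5], 0.2)]
```

View pics/m9.png

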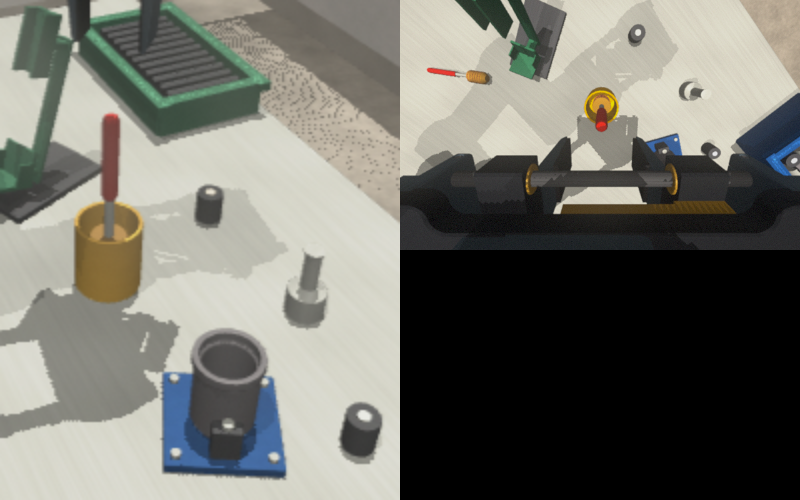

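The brush stands upright in the pot, handle end at side (179,323). The pot is in its place, and the rollers (227,374), (342,449) and plug gauge (273,422) are untouched. Handing in.

```bash
python3 -c "
from cell import ctrl
print(ctrl.job_done())"
```

```text
the job is handed in; nothing more can be done
None
```

I handed the job in at about 31 s: the brush was stood in the bore and let go, retaken by its upper handle, stroked three times and left upright in the pot, bystanders untouched; floor contact was felt after strokes 1 and 3, but stroke 2's is only inferred, to about 1.5 mm.

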